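# Close out the orders: carriers down the return rail, pads into the order box

## Task

Close out the finished orders: slide the yellow shutter of the order box fully open, post every order pad that lies out through the slot until it drops inside, then slide the shutter shut again. Hang every roller carrier on the high end of the sloped return rail, above the red band, and let go there so that it rolls down by itself to the stop or the carrier ahead; do not push or carry a carrier along the part of the rail below the band, and leave the timer, tin and teaspoon where they are.

Things in the scene. Friction and masses are not known exactly. Their poses are not given: they have to be found in the camera images.
- carrier_1: blue roller carrier: a C-shaped hook open toward its own +x, 153 mm tall, about 0.17 kg, may be absent. Origin: centre of the underside of the 60x60x35 mm weighted block it stands on. A front arm (inner face x = -10 mm) rises from the block to a bridge (60 mm long in y, z 107 to 113); a rear lip (x +10 to +15, 44 mm long in y) hangs down to z = 73, so the mouth on the +x side is z 35 to 73.
- carrier_1_hook (a point): point 83 mm above carrier_1's origin, midway between the lowest points of its two free rollers (36 mm apart in y). To hang: +x as the bar's +x, let the bar enter the mouth with the lip above it, move toward +x till this point is over the bar, lower till the rollers sit on it and let go: it rolls down by itself at 0.2 to 0.5 m/s. When hung this point lies on the bar's top.
- carrier_2: orange roller carrier, in all else the same as carrier_1, may be absent. On top of every carrier is a grip fin in its colour, 12 mm thick in x, 32 mm in y, from 113 to 153 mm above its origin
- carrier_2_hook (a point): the same point of carrier_2 as carrier_1_hook of carrier_1
- carrier_3: green roller carrier, in all else the same as carrier_1, may be absent. On top of every carrier is a grip fin in its colour, 12 mm thick in x, 32 mm in y, from 113 to 153 mm above its origin
- carrier_3_hook (a point): the same point of carrier_3 as carrier_1_hook of carrier_1
- order_pad_1: order pad: stiff flat pad of paper, 63 mm (x) by 98 mm (y) by 9 mm (z), 0.05 kg, lying on the worktop; origin: centre of its underside. All the pads are alike and either way up or end first will do. May be absent.
- order_pad_2: order pad: stiff flat pad of paper, 63 mm (x) by 98 mm (y) by 9 mm (z), 0.05 kg, lying on the worktop; origin: centre of its underside. All the pads are alike and either way up or end first will do. May be absent.
- order_pad_3: order pad: stiff flat pad of paper, 63 mm (x) by 98 mm (y) by 9 mm (z), 0.05 kg, lying on the worktop; origin: centre of its underside. All the pads are alike and either way up or end first will do. May be absent.
- order_pad_1_a (a point): middle of one short end of order_pad_1: 49 mm along its +y from the centre
- order_pad_1_b (a point): middle of the other short end of order_pad_1: 49 mm along its -y from the centre
- order_pad_2_a (a point): middle of one short end of order_pad_2: 49 mm along its +y from the centre
- order_pad_2_b (a point): middle of the other short end of order_pad_2: 49 mm along its -y from the centre
- order_pad_3_a (a point): middle of one short end of order_pad_3: 49 mm along its +y from the centre
- order_pad_3_b (a point): middle of the other short end of order_pad_3: 49 mm along its -y from the centre
- rail_bar: sloped aluminium return rail: bar 10 mm wide (x), 12 mm high, rising 0.16 rad toward its +y. Origin: centre of the bar's top surface at the black rubber stop, 115 mm above the worktop; +y runs up along the bar to its high end at 380 mm, +x is level, away from the robot. Posts hold it from below at its two ends only (y = -15 and 380 mm).
- band (a point): red band round the bar at y = 235 mm along it; above it is the loading end (y = 305 mm is a good place for a carrier's hook point), below it the storage lane where carriers queue from the stop, 60 mm each. The stop plate stands 40 mm above the bar and hangs 80 mm below it
- order_box: green order box, fixed: 140 mm (x) by 100 mm (y) by 95 mm high, walls 5 mm; origin: centre of the underside; its front face (x = -70 mm) looks to its -x, toward the robot. Pads drop to its inner floor, 22 mm high. A shutter track, its top 48 mm high, stands out 16 mm along the front and reaches to y = +155 mm.
- slot (a point): centre of the slot in the plane of the order box's front face, 63 mm high (box axes). The slot is level, 70 mm wide (y) and 14 mm high (z 56 to 70 mm), with slick black lips 20 mm deep; inside them the pad drops. A finger notch 44 mm wide runs from it up through the front wall and 50 mm back into the roof, so that closed fingers pointing down can follow a pad right through.
- shutter (a joint): yellow shutter in front of the slot, a plate 5 mm thick, 78 mm wide, 6 mm clear of the front face; slides along the box's +y: 0 = closed over the slot, 0.11 m = fully open, clear of it; friction about 1.5 N, stays where left
- shutter_grip (a point): middle of the black upright tab on the shutter (12 mm in x, 24 mm in y of the box, z 94 to 140 mm above the worktop), at 118 mm height; moves with the shutter
- timer: white kitchen timer, 68 mm wide, 58 mm high, bystander; origin: centre of underside
- tin: flat fish tin, 86 mm across, 40 mm high, bystander; origin: centre of underside
- spoon: teaspoon lying on the worktop, 130 mm, bystander; origin: centre of underside
Things that resemble listed ones, but are neither listed nor needed, are in the scene too. Of the things that look like the carrier_1, the largest one is meant.

How it is judged:
By the outcome, as a careful person would: the job done as asked, in the order asked, and still so for the second after the job is handed in, with the robot touching nothing.
Of carrier_1, carrier_2, carrier_3 only 2 to 3 are there at a start; the rules pass over those that are not, and their reading is None.
Of order_pad_1, order_pad_2, order_pad_3 only 2 to 3 are there at a start; the rules pass over those that are not, and their reading is None.
At some moment in a run one of order_pad_1, order_pad_2, order_pad_3 may be knocked a few centimetres aside while the robot is not near it.
Once in a run the grip may slacken for a moment while it holds something.
It also fails if it takes over 210 s, if anything falls off the work surface, if the arm or the gripper's body presses on something with over 40 N, if the wrist force passes 120 N, or if a joint passes its speed limit or range.

## Robot

A 7-joint arm with a two-finger parallel gripper is mounted at the origin on a cart in front of the work surface, level with it; the furniture and walls round the work are solid. World frame = base frame: x ahead of the robot, y to its left, z up, the work surface at z = 0. Lengths are in m, angles in rad, forces in N, time in s.
With the tool pointing down it reaches from about 0.4 to 0.875 m from the base axis. Payload 19.3 kg.
Tool frame: the origin (TCP) lies at the very end of the fingers, on their centre line; the grasp point (between the pads) lies 19 mm behind it; z points along the fingers, y is the line along which they close (so a half turn about z gives the same grasp; the last joint's range is limited). The gripper opens to 85 mm and grips with 20 to 120 N. Pads are 22 mm wide; open, the fingers measure 114 mm over their backs; the gripper's body (76 mm by 85 mm) begins 54 mm behind the grasp point. The pads swing forward as they close: fully open they stand 13 mm farther back than shut.
Start: joints at [-1.249, 0.521, -0.036, 1.599, 0.021, 1.021, -0.113], TCP at [0.239, 0.578, 0.231] pointing down, gripper open.
Joint ranges: [-2.91, 2.91], [-0.3, 2.13], [-1.5, 1.42], [0.17, 2.43], [-1.26, 4.41], [0.16, 1.93], [-2.52, 2.52]. Speed limits (rad/s): [1.89, 1.89, 2.39, 2.39, 3.01, 3.01, 3.01].

## Interface

Orientations are given as [roll, pitch, yaw] about the fixed x, y, z axes, in that order (R = Rz(yaw) Ry(pitch) Rx(roll)).
In Python, from workcell import bot gives the robot as it stands.
- The arm moves only by the tool carry_out, never from a script. Its argument "rows" is a list that holds one entry, the list of rows, each a list of 4 numbers: the shift along the tool's x, y, z in m, then the turn about the tool's z in degrees. In form: [[[x, y, z, twist], ...]]. A call has 1 to 12 rows; each row is the pose to reach, as a shift and turn from the pose commanded when the call began, along the tool's axes at that moment; what a row does not reach only later rows make up. A row lasts 1/12 s, in which the tool goes at most 41.7 mm and 7.16 degrees, less where a joint would pass 70% of its speed; a pose out of reach is approached as far as the arm can. A call with a gripper value outside its range is refused whole. "grip" is the finger opening in m, from 0 to 0.0854, set as the call begins (left out, the last holds). The fingers move at their own pace and stop on an object; "grip_force" is the grip in N (left out, the last holds). Time passes only in rows, so rows that repeat a pose let the fingers close. It gives the time, the measured TCP pose, the force, the opening and the grip force at its end, in the units of the state.
- bot.observe(): the state, without advancing time (a new reading comes with each control period).
- bot.grab_frame(name): name is "scene" or "top" or "wrist"; returns a dict with "pixels" (480x640x3 uint8, red, green, blue), "K" (3x3 intrinsics, pixels), "pose" (4x4, takes a point from camera to world coordinates). Camera axes: x right, y down, z forward; pixel columns grow to the right and rows downward; lengths in m; the calibration is good to about 2 mm. A picture is of the moment at which its call begins. There is no depth.
- bot.job_done(): hands the job in; it is judged then, once.
Trained networks look in a picture, given as the dict that the camera call returned (one of the last four; its "shot" number tells which), for a name from the list of things; names that differ only in an ending like _2 or _b are one class to them, and where a whole thing is asked for, a point or a joint stands for the part that bears it (a point fixed in the world has none). Each returns a list of dicts, best first, with "conf" (0 to 1); they miss things now and then, are a little off and sometimes report something else, mostly with a low value. They report only what shows in the picture. A call takes as long as a camera call. They do not tell look-alikes from the thing itself.
- bot.look_for(picture, label): "position" ([column, row] in pixels, amid what is visible of it).
- bot.regions_of(picture, label): "region" (480x640 bool, what is visible of it) and "position" ([column, row] in pixels, amid what is visible of it).
- bot.spot_point(picture, label): "position" ([column, row] in pixels: a listed point, or the origin of a listed thing).
The state is a dict: "clock": time; "qpos": joint angles; "qd": joint speeds; "joint_efforts": joint torques, N m; "position": TCP position; "tool_rot": TCP orientation; "force": force on the tool from outside, world axes, zero at the start; "moment": the same for the moment, N m; "grip_width": finger opening in m; "finger_force": force on a finger pad.
Only numpy, scipy, OpenCV 4.12 (cv2) and the standard library are available. Lean on these libraries where they do the work, as an engineer would, in place of code of your own. Each camera call takes 0.05 s, during which the arm holds its last target. There are 200 camera calls.

## Working session

There is one attempt and no reset: what is moved stays moved. The work goes in short steps, Python scripts to look and compute and a tool call to move; the robot and the scene stay as the last step left them, time stands still between calls to the robot, and variables do not carry over. Pictures are saved under pics/ and viewed, at most 14 in all, crops included, and the job is handed in when it is done.

Besides the shell and the picture viewer there is one more tool, called after ">>>" by a JSON object that holds its "name" and its "arguments", one argument or row to a line. carry_out: Moves the arm, as the interface text tells. Its arguments: {"type":"object","properties":{"rows":{"type":"array","items":{"type":"array","items":{"type":"array","items":{"type":"number"}}}},"grip":{"type":"number"},"grip_force":{"type":"number"}},"required":["rows"]}

```bash
ls; mkdir -p pics; cat > h.py <<'E'
import numpy as np,cv2
from workcell import bot
def ray(f,uv):
    K=np.array(f["K"]);P=np.array(f["pose"]);d=P[:3,:3]@np.linalg.solve(K,[uv[0],uv[1],1.]);return P[:3,3],d
def atz(f,uv,z):
    o,d=ray(f,uv);return o+d*(z-o[2])/d[2]
def tri(obs):
    A=np.zeros((3,3));b=np.zeros(3)
    for f,uv in obs:
        o,d=ray(f,uv);d=d/np.linalg.norm(d);M=np.eye(3)-np.outer(d,d);A+=M;b+=M@o
    p=np.linalg.solve(A,b)
    res=[np.linalg.norm((np.eye(3)-np.outer(d/np.linalg.norm(d),d/np.linalg.norm(d)))@(p-o)) for o,d in [ray(f,uv) for f,uv in obs]]
    return p,res
def proj(f,p):
    P=np.array(f["pose"]);c=P[:3,:3].T@(np.array(p)-P[:3,3]);u=np.array(f["K"])@c;return u[:2]/u[2]
def save(f,n): cv2.imwrite("pics/"+n+".png",cv2.cvtColor(f["pixels"],cv2.COLOR_RGB2BGR))
E
python3 - <<'E'
from h import *
np.set_printoptions(precision=3,suppress=True)
fs={n:bot.grab_frame(n) for n in("scene","top")}
for n,f in fs.items(): save(f,n+"0"); print(n,np.array(f["pose"])[:3,3],f["K"][0][0])
for l in ["carrier_1","carrier_1_hook","order_pad_1","order_pad_1_a","rail_bar","band","slot","shutter_grip","order_box","timer","tin","spoon"]:
    for n,f in fs.items():
        print(l,n,[(np.round(r["position"]).tolist(),round(r["conf"],2)) for r in bot.spot_point(f,l)])
s=bot.observe();print(s["position"],s["tool_rot"],s["clock"])
E
```

```text
pics
scene [-0.37  -0.525  1.141] 489.9347435475211
top [ 0.376 -0.118  1.296] 528.9876615480266
carrier_1 scene [([396.0, 314.0], 0.93), ([365.0, 298.0], 0.9), ([318.0, 270.0], 0.78), ([365.0, 335.0], 0.72), ([207.0, 231.0], 0.41), ([321.0, 254.0], 0.19)]
carrier_1 top [([392.0, 265.0], 0.88), ([331.0, 251.0], 0.87), ([487.0, 277.0], 0.69), ([436.0, 268.0], 0.56), ([418.0, 306.0], 0.56)]
carrier_1_hook scene [([404.0, 297.0], 0.97), ([371.0, 324.0], 0.84)]
carrier_1_hook top [([441.0, 265.0], 0.85), ([421.0, 308.0], 0.78), ([492.0, 280.0], 0.77)]
order_pad_1 scene [([205.0, 230.0], 0.98), ([244.0, 242.0], 0.95), ([278.0, 258.0], 0.83), ([199.0, 239.0], 0.25), ([367.0, 299.0], 0.21)]
order_pad_1 top [([218.0, 245.0], 0.93), ([275.0, 249.0], 0.88)]
order_pad_1_a scene [([208.0, 219.0], 0.69), ([401.0, 296.0], 0.69), ([200.0, 240.0], 0.66)]
order_pad_1_a top [([159.0, 239.0], 0.85), ([171.0, 276.0], 0.62), ([345.0, 220.0], 0.49), ([337.0, 171.0], 0.22)]
rail_bar scene [([282.0, 245.0], 0.68), ([424.0, 234.0], 0.58)]
rail_bar top [([438.0, 170.0], 0.77)]
band scene [([350.0, 201.0], 0.68)]
band top [([334.0, 170.0], 0.85)]
slot scene [([245.0, 200.0], 0.74), ([342.0, 255.0], 0.4), ([212.0, 219.0], 0.38)]
slot top [([190.0, 206.0], 0.68), ([279.0, 274.0], 0.67)]
shutter_grip scene [([238.0, 189.0], 0.72), ([277.0, 258.0], 0.4), ([422.0, 232.0], 0.28)]
shutter_grip top [([180.0, 206.0], 0.72)]
order_box scene [([252.0, 202.0], 0.89), ([286.0, 241.0], 0.53)]
order_box top [([198.0, 182.0], 0.69)]
timer scene [([402.0, 283.0], 0.56)]
timer top [([423.0, 224.0], 0.71)]
tin scene [([246.0, 202.0], 0.48), ([423.0, 235.0], 0.43), ([213.0, 216.0], 0.35)]
tin top [([490.0, 224.0], 0.58)]
spoon scene [([341.0, 258.0], 0.57)]
spoon top [([344.0, 220.0], 0.58), ([220.0, 249.0], 0.42), ([436.0, 269.0], 0.15)]
[0.239 0.578 0.231] [-3.142  0.     2.75 ] 1.3
```

View pics/scene0.png

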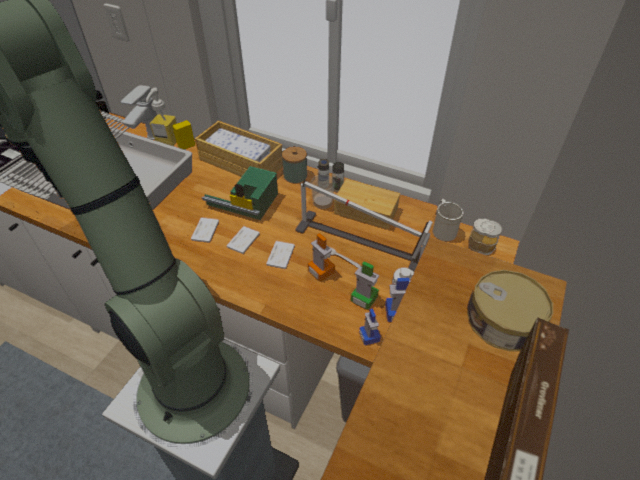

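View pics/top0.png

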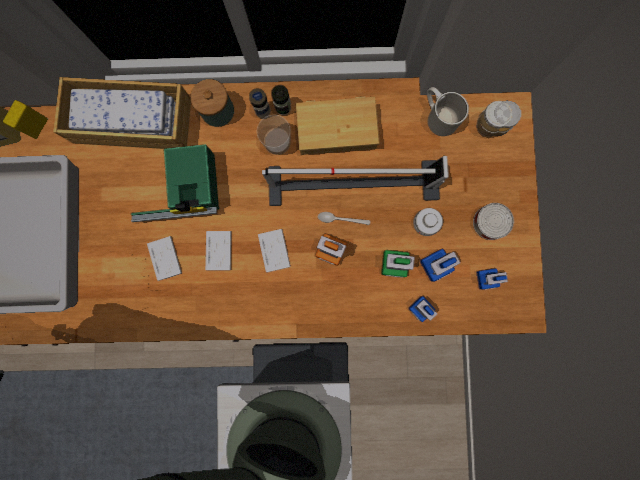

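The scene shows three pads, top pixels about (164,258), (218,250) and (273,250). The orange, green and large blue carriers are at (331,249), (398,263) and (440,264), with two smaller blue look-alikes. The box is at (190,180) with the shutter closed, and the rail's high end is on the left at (265,172).

```bash
python3 - <<'E'
from h import *
np.set_printoptions(precision=3,suppress=True)
s=bot.grab_frame("scene");t=bot.grab_frame("top")
print("top proj check")
for nm,a,b in [("band",(350,201),(334,170)),("tab",(238,189),(180,206)),("slot",(245,200),(190,206)),("tin?",(402,283),(423,224))]:
    print(nm,*tri([(s,a),(t,b)]))
for r in bot.regions_of(t,"order_pad_1"):
    m=r["region"].astype(np.uint8);c=cv2.minAreaRect(cv2.findNonZero(m))
    W=np.array([atz(t,p,.009) for p in cv2.boxPoints(c)])[:,:2]
    e=[np.linalg.norm(W[1]-W[0]),np.linalg.norm(W[2]-W[1])];L=(W[1]-W[0]) if e[0]>e[1] else W[2]-W[1]
    print("pad",r["conf"],np.array(r["position"]),W.mean(0),e,np.degrees(np.arctan2(L[1],L[0])))
for l,lab in [("box","order_box"),("carrier","carrier_1"),("bar","rail_bar"),("shutter","shutter")]:
    for r in bot.regions_of(t,lab):
        m=r["region"].astype(np.uint8);x,y,w,h=cv2.boundingRect(cv2.findNonZero(m))
        print(l,round(r["conf"],2),np.array(r["position"]),(x,y,w,h),m.sum(),atz(t,r["position"],.09),[int(v) for v in np.median(t["pixels"][r["region"]],axis=0)])
# fins by colour
h=cv2.cvtColor(t["pixels"],cv2.COLOR_RGB2HSV)
print("rail ends",atz(t,(267,172),.115+380*np.sin(.16)/1000),atz(t,(440,172),.115))
E
```

```text
top proj check
band [ 0.634 -0.136  0.153] [np.float64(0.0022900279133429395), np.float64(0.002290027913343063)]
tab [0.568 0.215 0.119] [np.float64(0.00013965242818199012), np.float64(0.00013965242818201156)]
slot [0.576 0.204 0.07 ] [np.float64(0.002286764115165027), np.float64(0.0022867641151650465)]
tin? [ 0.527 -0.354  0.003] [np.float64(0.0033920431611429045), np.float64(0.0033920431611428764)]
pad 0.89 [220.7 250.1] [0.475 0.154] [np.float64(0.061657204717855574), np.float64(0.09319857517577484)] 179.5388113639412
pad 0.67 [274.6 251.2] [0.471 0.018] [np.float64(0.06073872727071402), np.float64(0.09690145795149714)] -168.28554439618654
pad 0.56 [164.2 259.9] [0.459 0.287] [np.float64(0.06345460242563175), np.float64(0.09893225824955425)] -163.69809332585749
box 0.96 [187.1 185. ] (131, 144, 88, 79) 3892 [0.622 0.207 0.09 ] [45, 83, 62]
box 0.24 [332.  251.6] (317, 234, 29, 31) 626 [ 0.458 -0.125  0.09 ] [155, 97, 45]
carrier 0.86 [331.3 254. ] (317, 235, 29, 30) 624 [ 0.452 -0.124  0.09 ] [155, 97, 45]
carrier 0.69 [437.9 262.4] (420, 248, 39, 33) 802 [ 0.427 -0.365  0.09 ] [36, 70, 127]
carrier 0.69 [419.9 311.1] (408, 296, 29, 26) 457 [ 0.318 -0.319  0.09 ] [49, 72, 120]
carrier 0.68 [395.2 265.6] (381, 250, 33, 27) 725 [ 0.422 -0.268  0.09 ] [46, 113, 61]
carrier 0.68 [485.2 276.3] (476, 270, 31, 19) 444 [ 0.393 -0.47   0.09 ] [34, 69, 125]
bar 0.67 [407.3 171.1] (265, 156, 184, 32) 1304 [ 0.64  -0.304  0.09 ] [154, 149, 148]
shutter 0.59 [186.5 208.6] (171, 203, 35, 11) 230 [0.566 0.209 0.09 ] [55, 44, 12]
rail ends [0.628 0.011 0.176] [ 0.63  -0.374  0.115]
```

```bash
cat >> h.py <<'E'
from scipy.spatial.transform import Rotation as Ro
def goto(p,yaw,s=None,pose=None):
    """shift in tool axes (mm) and twist (deg) from present (measured) pose to p with tool yaw (deg); tool down"""
    s=s or bot.observe()
    pp,rr=(s["position"],s["tool_rot"]) if pose is None else pose
    R=Ro.from_euler("xyz",rr).as_matrix()
    d=R.T@(np.array(p)-np.array(pp))
    tw=(-(yaw-np.degrees(rr[2]))+180)%360-180
    print("move",np.round(d,4).tolist(),"twist",round(tw,1),"rows",round(max(np.linalg.norm(d)/.0417,abs(tw)/7.16),1))
E
python3 - <<'E'
from h import *
goto([.50,.20,.30],184.8)
E
```

```text
move [-0.3857, -0.2492, -0.0687] twist -27.2 rows 11.1
```

>>> {"name": "carry_out", "arguments": {
  "rows": [
    [[-0.386,-0.249,-0.069,-27.2],[-0.386,-0.249,-0.069,-27.2],[-0.386,-0.249,-0.069,-27.2],[-0.386,-0.249,-0.069,-27.2],[-0.386,-0.249,-0.069,-27.2],[-0.386,-0.249,-0.069,-27.2],[-0.386,-0.249,-0.069,-27.2],[-0.386,-0.249,-0.069,-27.2],[-0.386,-0.249,-0.069,-27.2],[-0.386,-0.249,-0.069,-27.2],[-0.386,-0.249,-0.069,-27.2],[-0.386,-0.249,-0.069,-27.2]]
  ]
}}

```text
clock: 2.65
position: [0.504, 0.1937, 0.3014]
tool_rot: [-3.14, 0.002, -3.066]
force: [0.6, -0.2, 0.2]
grip_width: 0.0854
finger_force: 0.0
```

>>> {"name": "carry_out", "arguments": {
  "rows": [
    [[0,0,0,0],[0,0,0,0],[0,0,0,0],[0,0,0,0]]
  ]
}}

```text
clock: 2.98
position: [0.4997, 0.2012, 0.3002]
tool_rot: [3.141, -0.0, -3.057]
force: [-0.6, -0.0, -0.6]
grip_width: 0.0852
finger_force: 0.0
```

```bash
python3 - <<'E'
from h import *
np.set_printoptions(precision=3,suppress=True)
s=bot.observe();print(s["position"],s["tool_rot"],s["clock"],s["qpos"])
w=bot.grab_frame("wrist");save(w,"w1");print(np.array(w["pose"]),w["K"][0][0])
for l,z in [("shutter_grip",.118),("slot",.063),("order_pad_1",0),("shutter",.118),("order_box",0),("order_pad_1_a",0)]:
    for r in bot.spot_point(w,l): print(l,round(r["conf"],2),np.array(r["position"]),atz(w,r["position"],z))
E
```

```text
[0.5   0.201 0.3  ] [ 3.141 -0.    -3.057] 2.9833 [-0.486  0.313 -0.008  1.742  0.003  1.086  1.16 ]
[[-0.085  0.96   0.267  0.433]
 [ 0.996  0.082  0.023  0.195]
 [ 0.     0.268 -0.963  0.445]
 [ 0.     0.     0.     1.   ]] 369.2345047949853
shutter_grip 0.84 [330. 287.] [0.567 0.213 0.118]
shutter_grip 0.42 [ 46.5 145.7] [ 0.458 -0.04   0.118]
slot 0.64 [315.6 275.3] [0.577 0.199 0.063]
order_pad_1 0.91 [399.2 169. ] [0.459 0.288 0.   ]
order_pad_1 0.8 [170.9 161.9] [0.474 0.018 0.   ]
order_pad_1 0.7 [282.2 174.1] [0.477 0.15  0.   ]
order_pad_1 0.51 [319.8 310.8] [0.65  0.209 0.   ]
order_pad_1 0.27 [329.3 290.7] [0.621 0.219 0.   ]Traceback (most recent call last):
  File "<stdin>", line 6, in <module>
ValueError: it knows: band, carrier, carrier_1_hook, carrier_2_hook, carrier_3_hook, order_box, order_pad, order_pad_1, order_pad_2, order_pad_3, rail_bar, shutter_grip, slot, spoon, timer, tin
```

View pics/w1.png

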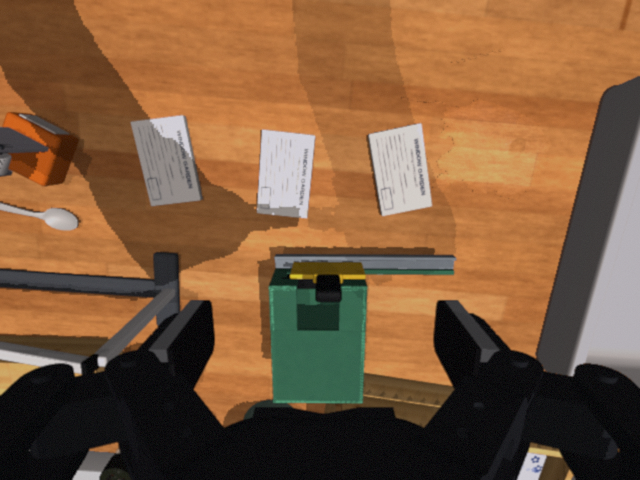

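```bash
python3 - <<'E'
from h import *
np.set_printoptions(precision=4,suppress=True)
w=bot.grab_frame("wrist")
for n,uv,z in [("roof bl",(272,403),.095),("roof br",(363,403),.095),("roof fl",(271,284),.095),("roof fr",(367,284),.095),("notch bl",(297,329),.095),("notch br",(339,329),.095),("track l",(275,256),.048),("track r",(453,256),.048),("track r",(453,273),.0),("tabtop l",(316,281),.14),("tabtop r",(341,281),.14),("tab topfront",(329,276),.14),("tabtopback",(329,287),.14)]:
    print(n,atz(w,uv,z))
import cv2
cv2.imwrite("pics/w1c.png",cv2.resize(cv2.cvtColor(w["pixels"][240:420,250:470],cv2.COLOR_RGB2BGR),None,fx=3.5,fy=3.3,interpolation=cv2.INTER_CUBIC))
for p in [(.567,.213,.118)]: goto([p[0],p[1],.20],184.6)
E
```

```text
roof bl [0.7215 0.1613 0.095 ]
roof br [0.7129 0.2628 0.095 ]
roof fl [0.5789 0.1536 0.095 ]
roof fr [0.5707 0.2508 0.095 ]
notch bl [0.6273 0.1832 0.095 ]
notch br [0.6236 0.2273 0.095 ]
track l [0.5642 0.151  0.048 ]
track r [0.5474 0.351  0.048 ]
track r [0.5837 0.374  0.    ]
tabtop l [0.554  0.1984 0.14  ]
tabtop r [0.5522 0.2204 0.14  ]
tab topfront [0.5484 0.2094 0.14  ]
tabtopback [0.5587 0.2103 0.14  ]
move [-0.0677, 0.0068, 0.1003] twist 0.2 rows 2.9
```

View pics/w1c.png

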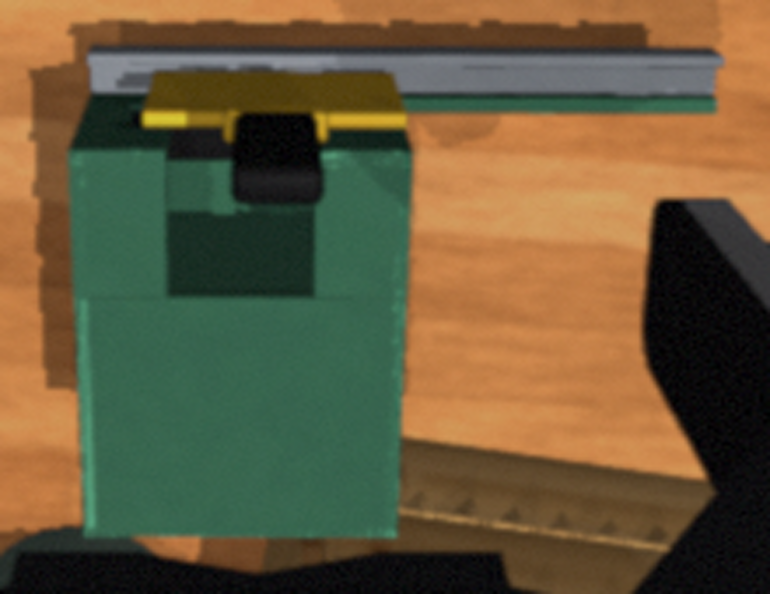

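>>> {"name": "carry_out", "arguments": {
  "rows": [
    [[-0.068,0.005,0.05,0],[-0.068,0.005,0.1,0],[-0.068,0.005,0.13,0],[-0.068,0.005,0.16,0],[-0.068,0.005,0.18,0],[-0.068,0.005,0.196,0],[-0.068,0.005,0.196,0],[-0.068,0.005,0.196,0],[-0.068,0.005,0.196,0]]
  ]
}}

```text
clock: 3.98
position: [0.5684, 0.2111, 0.1059]
tool_rot: [3.141, 0.002, -3.059]
force: [0.1, 0.0, 0.9]
grip_width: 0.0855
finger_force: 0.0
```

>>> {"name": "carry_out", "arguments": {
  "rows": [
    [[0,0,0,0],[0,0,0,0],[0,0,0,0],[0,0,0,0],[0,0,0,0],[0,0,0,0],[0,0,0,0],[0,0,0,0],[0,0,0,0]]
  ],
  "grip": 0.01,
  "grip_force": 30
}}

```text
clock: 4.73
position: [0.5679, 0.2107, 0.1048]
tool_rot: [3.141, 0.0, -3.059]
force: [-2.6, -1.3, 6.5]
grip_width: 0.0235
finger_force: 32.9
```

>>> {"name": "carry_out", "arguments": {
  "rows": [
    [[0,0.02,0,0],[0,0.04,0,0],[0,0.06,0,0],[0,0.08,0,0],[0,0.09,0,0],[0,0.096,0,0],[0,0.1,0,0],[0,0.102,0,0],[0,0.102,0,0],[0,0.102,0,0],[0,0.102,0,0]]
  ]
}}

```text
clock: 5.65
position: [0.5599, 0.3108, 0.1047]
tool_rot: [-3.14, 0.0, -3.06]
force: [0.7, -4.5, 8.5]
grip_width: 0.0235
finger_force: 33.1
```

>>> {"name": "carry_out", "arguments": {
  "rows": [
    [[0,0.002,0,0],[0,0.004,0,0],[0,0.004,0,0],[0,0.004,0,0]]
  ]
}}

```text
clock: 5.98
position: [0.5599, 0.3112, 0.1047]
tool_rot: [-3.136, -0.001, -3.062]
force: [-1.2, -23.8, 17.2]
grip_width: 0.0232
finger_force: 34.1
```

>>> {"name": "carry_out", "arguments": {
  "rows": [
    [[0,-0.004,0,0],[0,-0.004,0,0],[0,-0.004,0,0],[0,-0.004,-0.03,0],[0,-0.004,-0.07,0],[0,-0.004,-0.1,0],[0,-0.004,-0.1,0],[0,-0.004,-0.1,0]]
  ],
  "grip": 0.0854
}}

```text
clock: 6.65
position: [0.5597, 0.3132, 0.206]
tool_rot: [3.14, 0.003, -3.058]
force: [-0.1, 0.5, -1.5]
grip_width: 0.0856
finger_force: 0.0
```

```bash
python3 - <<'E'
from h import *
np.set_printoptions(precision=4,suppress=True)
print(bot.observe()["position"])
goto([.438,.152,.05],179.5)
w=bot.grab_frame("wrist")
for r in bot.spot_point(w,"shutter_grip")[:2]: print(r["conf"],atz(w,r["position"],.118))
E
```

```text
[0.5597 0.3132 0.206 ]
move [0.1351, -0.1507, 0.1554] twist 5.3 rows 6.1
0.87 [0.5607 0.3124 0.118 ]
```

>>> {"name": "carry_out", "arguments": {
  "rows": [
    [[0.025,-0.028,0,1],[0.05,-0.056,0,2],[0.075,-0.084,0.02,3],[0.1,-0.11,0.05,4],[0.125,-0.14,0.08,5.3],[0.135,-0.151,0.11,5.3],[0.135,-0.151,0.14,5.3],[0.135,-0.151,0.155,5.3],[0.135,-0.151,0.155,5.3],[0.135,-0.151,0.155,5.3],[0.135,-0.151,0.155,5.3]]
  ],
  "grip": 0.076
}}

```text
clock: 7.67
position: [0.4375, 0.151, 0.0498]
tool_rot: [3.141, 0.0, 3.132]
force: [-0.6, -0.2, 0.4]
grip_width: 0.0756
finger_force: 0.0
```

```bash
python3 - <<'E'
from h import *
np.set_printoptions(precision=4,suppress=True)
s=bot.observe();print(s["position"],s["tool_rot"],s["grip_width"])
w=bot.grab_frame("wrist");save(w,"w2")
for r in bot.regions_of(w,"order_pad_1"):
    c=cv2.minAreaRect(cv2.findNonZero(r["region"].astype(np.uint8)))
    W=np.array([atz(w,p,.009) for p in cv2.boxPoints(c)])[:,:2]; print(r["conf"],W.tolist(),W.mean(0))
E
```

```text
[0.4375 0.151  0.0498] [3.1415 0.0002 3.1322] 0.07560466452498465
0.98 [[0.43223891871180237, -0.023318734475312103], [0.41001402129560427, 0.039172705808127456], [0.4864393836820908, 0.05475342561637739], [0.5138829562833043, -0.014177583382550762]] [0.4606 0.0141]
0.61 [[0.4258122101782271, 0.12512405233325113], [0.4263676183161413, 0.18435597713163457], [0.5260038168256358, 0.18802371882087324], [0.5253527004261671, 0.12061250525402865]] [0.4759 0.1545]
0.58 [[0.41493691927533366, 0.23996181315823495], [0.403545902527343, 0.30279237064817344], [0.49874064925768474, 0.3396186155262232], [0.5135534385839464, 0.26878524263972225]] [0.4577 0.2878]
```

View pics/w2.png

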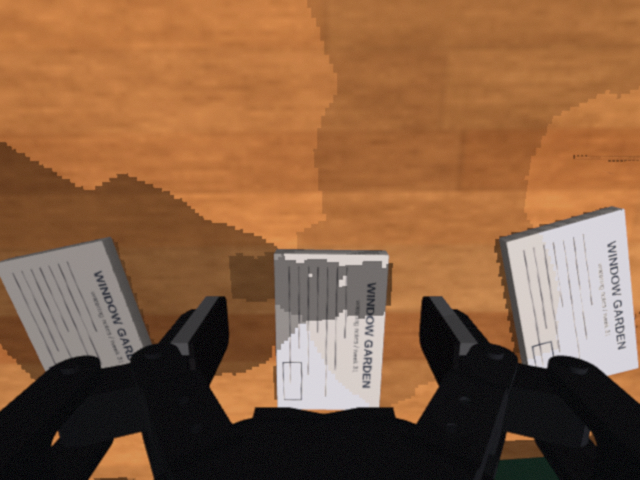

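>>> {"name": "carry_out", "arguments": {
  "rows": [
    [[0,0.0035,0.02,0.5],[0,0.0035,0.035,0.5],[0,0.0035,0.045,0.5],[0,0.0035,0.048,0.5],[0,0.0035,0.048,0.5],[0,0.0035,0.048,0.5]]
  ]
}}

```text
clock: 8.27
position: [0.4375, 0.1542, 0.0019]
tool_rot: [3.141, 0.0, 3.123]
force: [0.2, 0.1, 0.8]
grip_width: 0.0763
finger_force: 0.0
```

>>> {"name": "carry_out", "arguments": {
  "rows": [
    [[0,0,0.001,0],[0,0,0.002,0],[0,0,0.003,0],[0,0,0.004,0],[0,0,0.004,0]]
  ],
  "grip": 0.068
}}

```text
clock: 8.68
position: [0.4373, 0.1542, -0.0027]
tool_rot: [3.142, 0.0, 3.123]
force: [0.2, -0.1, 1.1]
grip_width: 0.068
finger_force: 0.0
```

>>> {"name": "carry_out", "arguments": {
  "rows": [
    [[0,0,0.001,0],[0,0,0.002,0],[0,0,0.003,0],[0,0,0.003,0]]
  ]
}}

```text
clock: 9.02
position: [0.4371, 0.1541, -0.0059]
tool_rot: [-3.141, -0.0, 3.123]
force: [-0.5, 0.9, -0.5]
grip_width: 0.0678
finger_force: 0.0
```

>>> {"name": "carry_out", "arguments": {
  "rows": [
    [[0,0,0,0],[0,0,0,0],[0,0,0,0],[0,0,0,0]]
  ],
  "grip": 0.05,
  "grip_force": 25
}}

```text
clock: 9.35
position: [0.4375, 0.1542, -0.0049]
tool_rot: [3.141, 0.001, 3.123]
force: [-3.3, -1.2, 24.1]
grip_width: 0.0595
finger_force: 26.3
```

>>> {"name": "carry_out", "arguments": {
  "rows": [
    [[0,0,-0.002,0],[0,0,-0.006,0],[0,0,-0.02,0],[0,0,-0.05,0],[0,0,-0.08,0],[0,0,-0.1,0],[0,0,-0.1,0],[0,0,-0.1,0]]
  ],
  "grip_force": 40
}}

```text
clock: 10.02
position: [0.4377, 0.1544, 0.0953]
tool_rot: [3.141, 0.002, 3.123]
force: [-0.2, 0.1, -1.0]
grip_width: 0.0587
finger_force: 43.4
```

```bash
python3 - <<'E'
from h import *
np.set_printoptions(precision=4,suppress=True)
s=bot.observe();print(s["position"],s["tool_rot"],s["grip_width"],s["finger_force"],s["force"])
w=bot.grab_frame("wrist");save(w,"w3")
t=bot.grab_frame("scene");save(t,"s3")
import cv2
a=cv2.imread("pics/w3.png");b=cv2.imread("pics/s3.png")[120:360,150:470]
cv2.imwrite("pics/c3.png",np.vstack([cv2.resize(a,(400,300)),cv2.resize(b,(400,300))]))
u=np.array([.5765,.2015]);th=np.radians(4.8);bx=np.array([np.cos(th),np.sin(th)])
for ins in(-.02,.0,.03,.072): # insertion of lead end beyond front face, grasp is 86 behind lead
    p=u+bx*(ins-.0865); print(ins,p); goto([p[0],p[1],.0535],184.8)
E
```

```text
[0.4377 0.1544 0.0953] [3.1406 0.002  3.1232] 0.05868024650000874 43.4076064825058 [-0.1693  0.0963 -0.9526]
-0.02 [0.4704 0.1926]
move [-0.0328, 0.0391, 0.0404] twist -5.8 rows 1.6
0.0 [0.4903 0.1943]
move [-0.0527, 0.0411, 0.0404] twist -5.8 rows 1.9
0.03 [0.5202 0.1968]
move [-0.0825, 0.0442, 0.0403] twist -5.8 rows 2.4
0.072 [0.5621 0.2003]
move [-0.1243, 0.0485, 0.0403] twist -5.8 rows 3.3
```

View pics/c3.png

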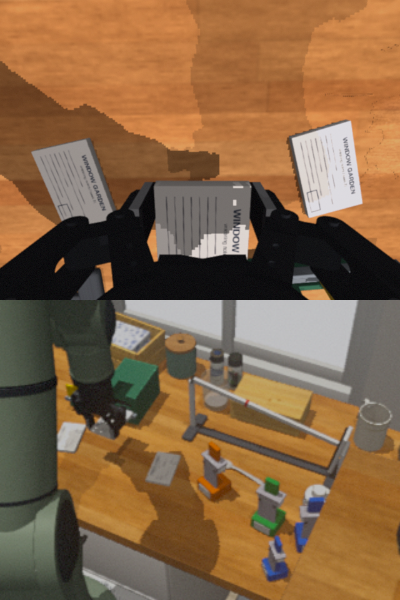

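>>> {"name": "carry_out", "arguments": {
  "rows": [
    [[-0.01,0.013,0,-2],[-0.02,0.026,0.01,-4],[-0.033,0.039,0.02,-5.8],[-0.033,0.039,0.035,-5.8],[-0.033,0.039,0.041,-5.8],[-0.033,0.039,0.041,-5.8],[-0.033,0.039,0.041,-5.8],[-0.033,0.039,0.041,-5.8]]
  ]
}}

```text
clock: 10.78
position: [0.4708, 0.1922, 0.0536]
tool_rot: [-3.141, -0.0, -3.059]
force: [0.2, -0.2, 0.4]
grip_width: 0.0581
finger_force: 48.6
```

```bash
python3 - <<'E'
from h import *
np.set_printoptions(precision=4,suppress=True)
s=bot.observe();print(s["position"],np.degrees(s["tool_rot"]),s["grip_width"],s["finger_force"],s["force"])
w=bot.grab_frame("wrist");save(w,"w4")
t=bot.grab_frame("top");save(t,"t4")
a=cv2.imread("pics/w4.png");b=cv2.imread("pics/t4.png")[140:290,110:310]
cv2.imwrite("pics/c4.png",np.hstack([cv2.resize(a,(400,300)),cv2.resize(b,(400,300),interpolation=cv2.INTER_CUBIC)]))
for r in bot.spot_point(w,"slot")[:2]: print(r["conf"],r["position"],atz(w,r["position"],.063))
E
```

```text
[0.4708 0.1922 0.0536] [-179.9851   -0.0097 -175.2797] 0.05814959952717186 48.61734688282013 [ 0.1601 -0.2316  0.4252]
```

View pics/c4.png

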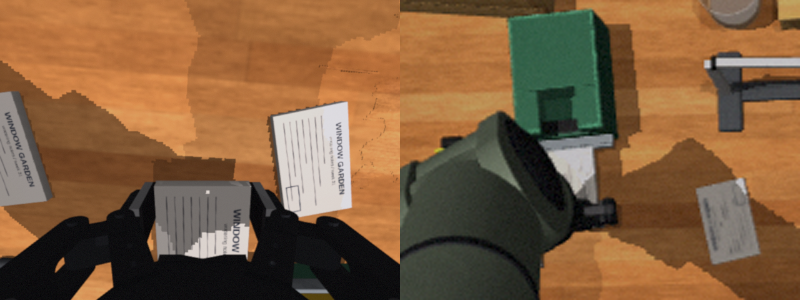

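>>> {"name": "carry_out", "arguments": {
  "rows": [
    [[-0.01,0,0,0],[-0.02,0,0,0],[-0.026,0,0,0],[-0.032,0,0,0],[-0.032,0,0,0]]
  ]
}}

```text
clock: 11.35
position: [0.5042, 0.1952, 0.0533]
tool_rot: [3.141, 0.001, -3.059]
force: [-1.1, -0.4, -1.2]
grip_width: 0.0588
finger_force: 48.6
```

>>> {"name": "carry_out", "arguments": {
  "rows": [
    [[-0.012,0,0,0],[-0.024,0,0,0],[-0.036,0,0,0],[-0.046,0,0,0],[-0.054,0,0,0],[-0.058,0,0,0],[-0.058,0,0,0]]
  ]
}}

```text
clock: 11.93
position: [0.561, 0.2, 0.0531]
tool_rot: [-3.142, 0.0, -3.059]
force: [-0.8, 0.4, -1.0]
grip_width: 0.0585
finger_force: 48.6
```

>>> {"name": "carry_out", "arguments": {
  "rows": [
    [[0,0,0,0],[0,0,0,0],[0,0,0,0],[0,0,0,0],[0,0,-0.03,0],[0,0,-0.06,0],[0.015,0,-0.065,0],[0.03,0,-0.065,0],[0.035,0,-0.065,0],[0.035,0,-0.065,0]]
  ],
  "grip": 0.0854
}}

```text
clock: 12.77
position: [0.5249, 0.1972, 0.1185]
tool_rot: [-3.142, -0.0, -3.058]
force: [0.2, -0.5, -0.4]
grip_width: 0.0855
finger_force: 0.0
```

```bash
python3 - <<'E'
from h import *
np.set_printoptions(precision=4,suppress=True)
s=bot.observe();print(s["position"],s["force"])
w=bot.grab_frame("wrist");save(w,"w5")
t=bot.grab_frame("top");save(t,"t5")
a=cv2.imread("pics/w5.png");b=cv2.imread("pics/t5.png")[140:290,110:310]
cv2.imwrite("pics/c5.png",np.hstack([cv2.resize(a,(400,300)),cv2.resize(b,(400,300),interpolation=cv2.INTER_CUBIC)]))
E
```

```text
[0.5249 0.1972 0.1185] [ 0.2236 -0.4938 -0.3785]
```

View pics/c5.png

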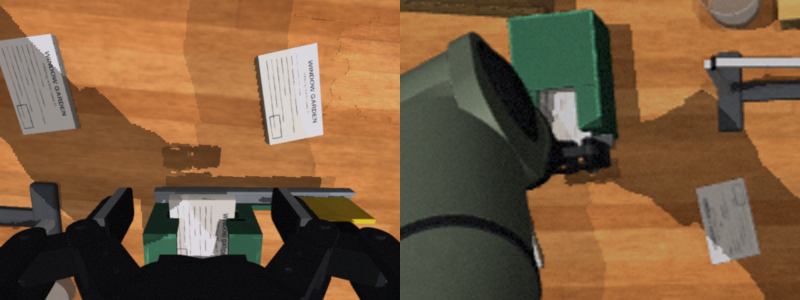

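>>> {"name": "carry_out", "arguments": {
  "rows": [
    [[0,0,0,0],[0,0,0,0],[0,0,0,0],[0,0,0,0],[0,0,0,0],[0,0,0,0],[0,0,0.02,0],[0,0,0.04,0],[0,0,0.055,0],[0,0,0.06,0],[0,0,0.06,0]]
  ],
  "grip": 0.0
}}

```text
clock: 13.78
position: [0.5252, 0.1968, 0.0573]
tool_rot: [-3.141, -0.002, -3.059]
force: [-0.3, 0.3, -0.3]
grip_width: -0.0001
finger_force: 0.0
```

>>> {"name": "carry_out", "arguments": {
  "rows": [
    [[-0.01,0,0,0],[-0.02,0,0,0],[-0.03,0,0,0],[-0.04,0,0,0],[-0.05,0,0,0],[-0.06,0,0,0],[-0.07,0,0,0],[-0.08,0,0,0],[-0.087,0,0,0],[-0.087,0,0,0]]
  ]
}}

```text
clock: 14.62
position: [0.6127, 0.2044, 0.0589]
tool_rot: [3.142, -0.001, -3.059]
force: [-0.4, -0.4, -0.7]
grip_width: 0.0
finger_force: 0.0
```

>>> {"name": "carry_out", "arguments": {
  "rows": [
    [[0,0,-0.03,0],[0,0,-0.06,0],[0,0,-0.09,0],[0,0,-0.11,0],[0.03,0,-0.12,0],[0.06,0,-0.12,0],[0.09,0,-0.12,0],[0.11,0,-0.12,0],[0.11,0,-0.12,0],[0.11,0,-0.12,0]]
  ],
  "grip": 0.076
}}

```text
clock: 15.45
position: [0.5026, 0.1955, 0.1795]
tool_rot: [3.141, 0.001, -3.058]
force: [0.3, -0.5, -0.3]
grip_width: 0.0762
finger_force: 0.0
```

```bash
cat >> h.py <<'E'
def pads(w):
    for r in bot.regions_of(w,"order_pad_1"):
        c=cv2.minAreaRect(cv2.findNonZero(r["region"].astype(np.uint8)))
        W=np.array([atz(w,p,.009) for p in cv2.boxPoints(c)])[:,:2]
        e=[np.linalg.norm(W[1]-W[0]),np.linalg.norm(W[2]-W[1])];L=(W[1]-W[0]) if e[0]>e[1] else W[2]-W[1]
        if L[0]<0:L=-L
        L/=np.linalg.norm(L); c=W.mean(0); g=c-L*.037
        print("pad",round(r["conf"],2),c,np.round(e,3),"axis",round(np.degrees(np.arctan2(L[1],L[0])),1),"grasp",g)
E
python3 - <<'E'
from h import *
np.set_printoptions(precision=4,suppress=True)
s=bot.observe();print(s["position"],s["force"])
w=bot.grab_frame("wrist");save(w,"w6");pads(w)
t=bot.grab_frame("top");save(t,"t6");pads(t)
goto([.423,.2775,.06],196.3)
E
```

```text
[0.5026 0.1955 0.1795] [ 0.3462 -0.5043 -0.2945]
pad 0.96 [0.46   0.2884] [0.062 0.1  ] axis 19.2 grasp [0.425  0.2762]
pad 0.96 [0.4731 0.016 ] [0.067 0.101] axis 10.0 grasp [0.4366 0.0096]
pad 0.17 [0.5892 0.3468] [0.047 0.126] axis 74.0 grasp [0.579  0.3113]
pad 0.84 [0.6205 0.2268] [0.045 0.04 ] axis 88.4 grasp [0.6195 0.1898]
pad 0.73 [0.4557 0.2637] [0.024 0.08 ] axis 12.6 grasp [0.4196 0.2556]
pad 0.64 [0.4714 0.0171] [0.062 0.098] axis 10.2 grasp [0.435  0.0105]
move [0.0736, 0.0886, 0.1184] twist -11.6 rows 4.0
```

View pics/w6.png

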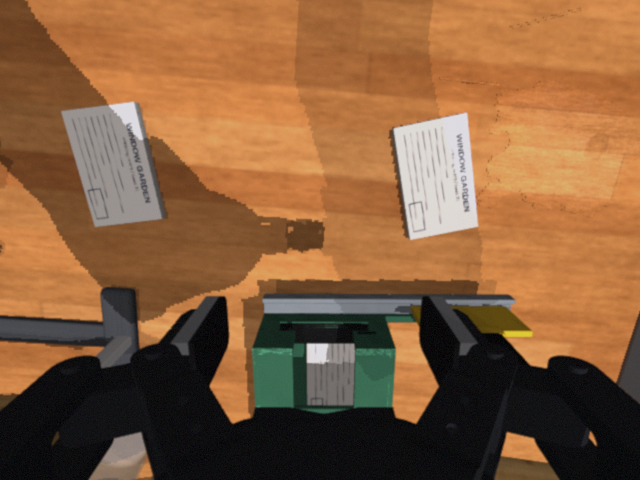

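```bash
python3 - <<'E'
from h import *
np.set_printoptions(precision=4,suppress=True)
w=bot.grab_frame("wrist")
for q in ([(393,127),(467,113),(478,227),(410,238)],[(62,111),(137,102),(163,217),(95,226)]):
    W=np.array([atz(w,p,.009)[:2] for p in q]); L=(W[2]+W[3]-W[0]-W[1])/2; n=np.linalg.norm(L);c=W.mean(0)
    S=(W[1]+W[2]-W[0]-W[3])/2
    print(c,n,np.linalg.norm(S),np.degrees(np.arctan2(L[1],L[0])),np.degrees(np.arctan2(-S[0],S[1])),"grasp",c-L/n*.037)
E
```

```text
[0.4609 0.2876] 0.09573593819408549 0.05977624751776384 16.515522185333673 14.698313274429708 grasp [0.4254 0.2771]
[0.4731 0.0177] 0.09467612263991927 0.061133823263026306 10.967526255938807 11.674666173182985 grasp [0.4368 0.0107]
```

>>> {"name": "carry_out", "arguments": {
  "rows": [
    [[0.02,0.025,0,-3],[0.045,0.055,0,-7],[0.072,0.088,0.02,-11.2],[0.072,0.088,0.05,-11.2],[0.072,0.088,0.08,-11.2],[0.072,0.088,0.11,-11.2],[0.072,0.088,0.13,-11.2],[0.072,0.088,0.135,-11.2],[0.072,0.088,0.135,-11.2],[0.072,0.088,0.135,-11.2]]
  ],
  "grip": 0.076
}}

```text
clock: 16.53
position: [0.4243, 0.2771, 0.044]
tool_rot: [3.142, 0.0, -2.864]
force: [1.0, -0.4, -0.1]
grip_width: 0.0758
finger_force: 0.0
```

```bash
python3 - <<'E'
from h import *
np.set_printoptions(precision=4,suppress=True)
s=bot.observe();print(s["position"],np.degrees(s["tool_rot"][2]))
w=bot.grab_frame("wrist");save(w,"w7")
for r in bot.regions_of(w,"order_pad_1"):
    m=r["region"]
    if m[360,320]:
        for v in (290,320,350,380):
            u=np.where(m[v])[0]; print(v,u.min(),u.max(),(atz(w,(u.mean(),v),.009)))
        v=np.where(m[:,320])[0].min(); print("end",atz(w,(320,v),.009)); 
g=np.array([.4245,.277]);goto([*g,-.003],196)
E
```

```text
[0.4243 0.2771 0.044 ] -164.06869554136003
290 266 381 [0.4332 0.2793 0.009 ]
320 268 381 [0.4498 0.2846 0.009 ]
350 269 379 [0.4673 0.2893 0.009 ]
380 271 378 [0.4856 0.2949 0.009 ]
end [0.4127 0.2716 0.009 ]
move [0.0003, -0.0004, 0.0476] twist -0.1 rows 1.1
```

>>> {"name": "carry_out", "arguments": {
  "rows": [
    [[0,0,0.02,-0.4],[0,0,0.035,-0.4],[0,0,0.043,-0.4],[0,0,0.047,-0.4],[0,0,0.047,-0.4],[0,0,0.047,-0.4]]
  ]
}}

```text
clock: 17.13
position: [0.4241, 0.2771, -0.003]
tool_rot: [3.141, 0.001, -2.856]
force: [0.0, 0.6, 0.5]
grip_width: 0.0757
finger_force: 0.0
```

>>> {"name": "carry_out", "arguments": {
  "rows": [
    [[0,0,0,0],[0,0,0,0],[0,0,0,0],[0,0,0,0],[0,0,0,0],[0,0,0,0]]
  ],
  "grip": 0.045,
  "grip_force": 40
}}

```text
clock: 17.63
position: [0.4242, 0.2772, -0.0027]
tool_rot: [3.141, 0.001, -2.856]
force: [-1.3, -1.4, 12.2]
grip_width: 0.0584
finger_force: 40.4
```

>>> {"name": "carry_out", "arguments": {
  "rows": [
    [[0,0,-0.002,0],[0,0,-0.006,0],[0,0,-0.02,0],[0,0,-0.05,0],[0,0,-0.08,0],[0,0,-0.1,0],[0,0,-0.1,0],[0,0,-0.1,0]]
  ]
}}

```text
clock: 18.3
position: [0.4243, 0.2773, 0.0976]
tool_rot: [3.141, 0.002, -2.856]
force: [0.1, 0.3, -0.8]
grip_width: 0.0583
finger_force: 43.3
```

```bash
cat >> h.py <<'E'
def held():
    w=bot.grab_frame("wrist")
    h=[r for r in bot.regions_of(w,"order_pad_1") if r["region"][300:400,300:340].any()]
    for r in h: u,v=r["region"].any(0).nonzero()[0],r["region"].any(1).nonzero()[0];print("held",round(r["conf"],2),u.min(),u.max(),v.min(),v.max())
    return w
E
python3 - <<'E'
from h import *
np.set_printoptions(precision=4,suppress=True)
s=bot.observe();print(s["position"],s["grip_width"],s["finger_force"])
held()
goto([.4704,.1926,.0535],184.8)
E
```

```text
[0.4243 0.2773 0.0976] 0.05834096828436412 43.31635773181915
held 0.65 248 399 283 412
move [-0.0213, -0.0939, 0.0425] twist 11.6 rows 2.5
```

>>> {"name": "carry_out", "arguments": {
  "rows": [
    [[0.0,-0.03,0,4],[-0.01,-0.06,0,8],[-0.021,-0.085,0,11.6],[-0.021,-0.094,0.015,11.6],[-0.021,-0.094,0.03,11.6],[-0.021,-0.094,0.042,11.6],[-0.021,-0.094,0.042,11.6],[-0.021,-0.094,0.042,11.6]]
  ]
}}

```text
clock: 19.07
position: [0.4696, 0.1924, 0.0534]
tool_rot: [-3.141, -0.002, -3.059]
force: [0.4, -0.6, 0.5]
grip_width: 0.0585
finger_force: 43.3
```

>>> {"name": "carry_out", "arguments": {
  "rows": [
    [[-0.01,0,0,0],[-0.02,0,0,0],[-0.026,0,0,0],[-0.032,0,0,0],[-0.032,0,0,0]]
  ]
}}

```text
clock: 19.48
position: [0.5038, 0.1954, 0.0546]
tool_rot: [3.141, 0.001, -3.059]
force: [-0.3, -0.4, -0.5]
grip_width: 0.0584
finger_force: 43.3
```

>>> {"name": "carry_out", "arguments": {
  "rows": [
    [[-0.012,0,0,0],[-0.024,0,0,0],[-0.036,0,0,0],[-0.046,0,0,0],[-0.054,0,0,0],[-0.058,0,0,0],[-0.058,0,0,0]]
  ]
}}

```text
clock: 20.07
position: [0.5605, 0.2001, 0.0542]
tool_rot: [-3.142, 0.0, -3.059]
force: [-1.2, 0.2, -0.9]
grip_width: 0.0587
finger_force: 43.3
```

>>> {"name": "carry_out", "arguments": {
  "rows": [
    [[0,0,0,0],[0,0,0,0],[0,0,0,0],[0,0,0,0],[0,0,-0.03,0],[0,0,-0.06,0],[0.015,0,-0.065,0],[0.03,0,-0.065,0],[0.035,0,-0.065,0],[0.035,0,-0.065,0]]
  ],
  "grip": 0.0854
}}

```text
clock: 20.9
position: [0.5243, 0.1973, 0.1195]
tool_rot: [-3.142, -0.0, -3.058]
force: [0.8, 0.4, -0.5]
grip_width: 0.0854
finger_force: 0.0
```

>>> {"name": "carry_out", "arguments": {
  "rows": [
    [[0,0,0,0],[0,0,0,0],[0,0,0,0],[0,0,0,0],[0,0,0,0],[0,0,0,0],[0,0,0.02,0],[0,0,0.04,0],[0,0,0.055,0],[0,0,0.06,0],[0,0,0.06,0]]
  ],
  "grip": 0.0
}}

```text
clock: 21.82
position: [0.5247, 0.197, 0.0583]
tool_rot: [-3.141, -0.002, -3.059]
force: [-0.1, -0.9, 0.1]
grip_width: 0.0001
finger_force: 0.0
```

>>> {"name": "carry_out", "arguments": {
  "rows": [
    [[-0.01,0,0,0],[-0.02,0,0,0],[-0.03,0,0,0],[-0.04,0,0,0],[-0.05,0,0,0],[-0.06,0,0,0],[-0.07,0,0,0],[-0.08,0,0,0],[-0.087,0,0,0],[-0.087,0,0,0]]
  ]
}}

```text
clock: 22.65
position: [0.6125, 0.2045, 0.06]
tool_rot: [3.141, -0.0, -3.059]
force: [-0.9, -0.6, -0.3]
grip_width: 0.0001
finger_force: 0.0
```

>>> {"name": "carry_out", "arguments": {
  "rows": [
    [[0,0,-0.03,0],[0,0,-0.06,0],[0,0,-0.09,0],[0,0,-0.11,0],[0.03,0,-0.12,0],[0.06,0,-0.12,0],[0.09,0,-0.12,0],[0.11,0,-0.12,0],[0.11,0,-0.12,0],[0.11,0,-0.12,0]]
  ],
  "grip": 0.076
}}

```text
clock: 23.48
position: [0.502, 0.1955, 0.1804]
tool_rot: [3.141, 0.001, -3.058]
force: [0.7, -0.4, 1.3]
grip_width: 0.076
finger_force: 0.0
```

```bash
python3 - <<'E'
from h import *
np.set_printoptions(precision=4,suppress=True)
s=bot.observe();print(s["position"],s["force"])
w=bot.grab_frame("wrist");save(w,"w8");pads(w)
goto([.4368,.0107,.044],191.3)
E
```

```text
[0.502  0.1955 0.1804] [ 0.6832 -0.354   1.314 ]
pad 0.97 [0.4734 0.0166] [0.064 0.101] axis 11.6 grasp [0.4372 0.0092]
pad 0.57 [0.6595 0.2082] [0.058 0.07 ] axis 6.0 grasp [0.6227 0.2043]
move [0.0815, -0.1787, 0.1357] twist -6.6 rows 5.7
```

View pics/w8.png

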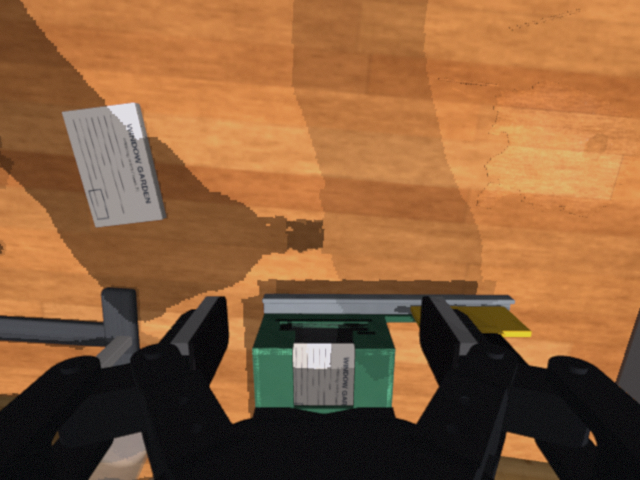

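>>> {"name": "carry_out", "arguments": {
  "rows": [
    [[0.015,-0.035,0,-1.5],[0.03,-0.07,0.01,-3],[0.045,-0.105,0.03,-5],[0.06,-0.14,0.05,-6.6],[0.0815,-0.17,0.07,-6.6],[0.0815,-0.179,0.1,-6.6],[0.0815,-0.179,0.125,-6.6],[0.0815,-0.179,0.135,-6.6],[0.0815,-0.179,0.135,-6.6],[0.0815,-0.179,0.135,-6.6],[0.0815,-0.179,0.135,-6.6]]
  ]
}}

```text
clock: 24.5
position: [0.4367, 0.0103, 0.0449]
tool_rot: [-3.141, 0.001, -2.944]
force: [-1.0, 0.8, 0.7]
grip_width: 0.076
finger_force: 0.0
```

```bash
python3 - <<'E'
from h import *
np.set_printoptions(precision=4,suppress=True)
s=bot.observe();print(s["position"],np.degrees(s["tool_rot"][2]))
w=bot.grab_frame("wrist");save(w,"w9")
for r in bot.regions_of(w,"order_pad_1"):
    m=r["region"]
    if m[360,320]:
        for v in (290,320,350,380):
            u=np.where(m[v])[0]; print(v,u.min(),u.max(),(atz(w,(u.mean(),v),.009)))
        v=np.where(m[:,320])[0].min(); print("end",atz(w,(320,v),.009)); 
E
```

```text
[0.4367 0.0103 0.0449] -168.653362569417
290 266 380 [0.4463 0.0117 0.009 ]
320 268 379 [0.4633 0.0154 0.009 ]
350 269 377 [0.4813 0.0187 0.009 ]
380 269 376 [0.5002 0.0222 0.009 ]
end [0.4245 0.0057 0.009 ]
```

>>> {"name": "carry_out", "arguments": {
  "rows": [
    [[0,0,0.02,0.3],[0,0,0.035,0.3],[0,0,0.043,0.3],[0,0,0.048,0.3],[0,0,0.048,0.3],[0,0,0.048,0.3]]
  ]
}}

```text
clock: 25.1
position: [0.4361, 0.0102, -0.0033]
tool_rot: [-3.142, 0.0, -2.949]
force: [-0.3, 0.5, -0.1]
grip_width: 0.0762
finger_force: 0.0
```

>>> {"name": "carry_out", "arguments": {
  "rows": [
    [[0,0,0,0],[0,0,0,0],[0,0,0,0],[0,0,0,0],[0,0,0,0],[0,0,0,0]]
  ],
  "grip": 0.045,
  "grip_force": 40
}}

```text
clock: 25.6
position: [0.4363, 0.0102, -0.0028]
tool_rot: [-3.142, 0.001, -2.949]
force: [-2.6, -0.6, 12.5]
grip_width: 0.0585
finger_force: 40.0
```

>>> {"name": "carry_out", "arguments": {
  "rows": [
    [[0,0,-0.002,0],[0,0,-0.006,0],[0,0,-0.02,0],[0,0,-0.05,0],[0,0,-0.08,0],[0,0,-0.1,0],[0,0,-0.1,0],[0,0,-0.1,0]]
  ]
}}

```text
clock: 26.27
position: [0.4366, 0.0102, 0.0977]
tool_rot: [-3.141, 0.003, -2.949]
force: [1.0, -0.3, -0.4]
grip_width: 0.0587
finger_force: 43.4
```

```bash
python3 - <<'E'
from h import *
np.set_printoptions(precision=4,suppress=True)
s=bot.observe();print(s["position"],s["grip_width"],s["finger_force"])
held()
goto([.4704,.1926,.0545],184.8)
E
```

```text
[0.4366 0.0102 0.0977] 0.05872892466081665 43.37949514389038
held 0.78 246 400 282 412
move [-0.069, 0.1724, 0.0416] twist 6.2 rows 4.6
```

>>> {"name": "carry_out", "arguments": {
  "rows": [
    [[-0.01,0.035,0,2],[-0.025,0.07,0,4],[-0.04,0.105,0,6.2],[-0.055,0.14,0,6.2],[-0.069,0.165,0,6.2],[-0.069,0.1725,0.015,6.2],[-0.069,0.1725,0.03,6.2],[-0.069,0.1725,0.042,6.2],[-0.069,0.1725,0.042,6.2],[-0.069,0.1725,0.042,6.2]]
  ]
}}

```text
clock: 27.2
position: [0.4698, 0.1923, 0.0533]
tool_rot: [-3.14, -0.002, -3.057]
force: [-0.0, -0.6, -0.3]
grip_width: 0.0587
finger_force: 43.3
```

>>> {"name": "carry_out", "arguments": {
  "rows": [
    [[-0.01,0,0,0],[-0.02,0,0,0],[-0.026,0,0,0],[-0.032,0,0,0],[-0.032,0,0,0]]
  ]
}}

```text
clock: 27.62
position: [0.504, 0.1954, 0.0546]
tool_rot: [3.141, 0.001, -3.058]
force: [0.0, -0.4, -0.9]
grip_width: 0.0584
finger_force: 43.4
```

>>> {"name": "carry_out", "arguments": {
  "rows": [
    [[-0.012,0,0,0],[-0.024,0,0,0],[-0.036,0,0,0],[-0.046,0,0,0],[-0.054,0,0,0],[-0.058,0,0,0],[-0.058,0,0,0]]
  ]
}}

```text
clock: 28.2
position: [0.5607, 0.2003, 0.0542]
tool_rot: [3.142, 0.0, -3.057]
force: [-0.4, -0.5, -0.5]
grip_width: 0.0585
finger_force: 43.4
```

>>> {"name": "carry_out", "arguments": {
  "rows": [
    [[0,0,0,0],[0,0,0,0],[0,0,0,0],[0,0,0,0],[0,0,-0.03,0],[0,0,-0.06,0],[0.015,0,-0.065,0],[0.03,0,-0.065,0],[0.035,0,-0.065,0],[0.035,0,-0.065,0]]
  ],
  "grip": 0.0854
}}

```text
clock: 29.03
position: [0.5245, 0.1974, 0.1195]
tool_rot: [-3.142, -0.0, -3.056]
force: [1.3, 0.2, 0.7]
grip_width: 0.0854
finger_force: 0.0
```

>>> {"name": "carry_out", "arguments": {
  "rows": [
    [[0,0,0,0],[0,0,0,0],[0,0,0,0],[0,0,0,0],[0,0,0,0],[0,0,0,0],[0,0,0.02,0],[0,0,0.04,0],[0,0,0.055,0],[0,0,0.06,0],[0,0,0.06,0]]
  ],
  "grip": 0.0
}}

```text
clock: 29.95
position: [0.5248, 0.1971, 0.0583]
tool_rot: [-3.141, -0.002, -3.057]
force: [-0.3, -0.4, 0.0]
grip_width: -0.0002
finger_force: 0.0
```

>>> {"name": "carry_out", "arguments": {
  "rows": [
    [[-0.01,0,0,0],[-0.02,0,0,0],[-0.03,0,0,0],[-0.04,0,0,0],[-0.05,0,0,0],[-0.06,0,0,0],[-0.07,0,0,0],[-0.08,0,0,0],[-0.087,0,0,0],[-0.087,0,0,0]]
  ]
}}

```text
clock: 30.78
position: [0.6125, 0.2048, 0.0599]
tool_rot: [3.142, -0.0, -3.057]
force: [-0.4, -0.8, -0.7]
grip_width: -0.0001
finger_force: 0.0
```

>>> {"name": "carry_out", "arguments": {
  "rows": [
    [[0,0,-0.03,0],[0,0,-0.06,0],[0,0,-0.09,0],[0,0,-0.11,0],[0.03,0,-0.12,0],[0.06,0,-0.12,0],[0.09,0,-0.12,0],[0.11,0,-0.12,0],[0.11,0,-0.12,0],[0.11,0,-0.12,0]]
  ],
  "grip": 0.0854
}}

```text
clock: 31.62
position: [0.5022, 0.1956, 0.1804]
tool_rot: [3.141, 0.001, -3.056]
force: [0.6, 0.3, -0.2]
grip_width: 0.0853
finger_force: 0.0
```

```bash
python3 - <<'E'
from h import *
np.set_printoptions(precision=4,suppress=True)
s=bot.observe();print(s["position"],s["force"])
w=bot.grab_frame("wrist");save(w,"w10");pads(w)
t=bot.grab_frame("top");pads(t)
for r in bot.spot_point(w,"shutter_grip")[:2]: print(r["conf"],atz(w,r["position"],.118))
goto([.5597,.3115,.104],184.8)
E
```

```text
[0.5022 0.1956 0.1804] [ 0.5827  0.3446 -0.16  ]
pad 0.57 [0.6586 0.208 ] [0.059 0.069] axis 6.1 grasp [0.6218 0.204 ]
pad 0.8 [0.623  0.2243] [0.04  0.035] axis 88.4 grasp [0.6219 0.1873]
move [-0.0662, 0.1109, 0.0753] twist 0.0 rows 3.6
```

View pics/w10.png

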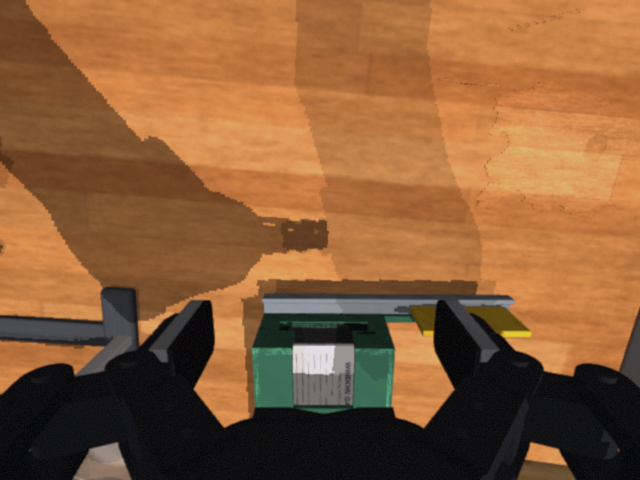

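All three pads are in the box, so I'll close the shutter.

>>> {"name": "carry_out", "arguments": {
  "rows": [
    [[-0.02,0.035,0,0],[-0.045,0.07,0,0],[-0.066,0.1,0,0],[-0.066,0.111,0.02,0],[-0.066,0.111,0.05,0],[-0.066,0.111,0.07,0],[-0.066,0.111,0.076,0],[-0.066,0.111,0.076,0],[-0.066,0.111,0.076,0]]
  ]
}}

```text
clock: 32.62
position: [0.5594, 0.3116, 0.104]
tool_rot: [3.141, 0.0, -3.057]
force: [-1.0, 0.3, -0.2]
grip_width: 0.0858
finger_force: 0.0
```

>>> {"name": "carry_out", "arguments": {
  "rows": [
    [[0,0,0,0],[0,0,0,0],[0,0,0,0],[0,0,0,0],[0,0,0,0],[0,0,0,0],[0,0,0,0],[0,0,0,0],[0,0,0,0]]
  ],
  "grip": 0.01,
  "grip_force": 30
}}

```text
clock: 33.37
position: [0.5591, 0.3108, 0.1039]
tool_rot: [-3.141, 0.0, -3.058]
force: [-1.9, -5.4, 9.7]
grip_width: 0.0235
finger_force: 31.1
```

>>> {"name": "carry_out", "arguments": {
  "rows": [
    [[0,-0.02,0,0],[0,-0.04,0,0],[0,-0.06,0,0],[0,-0.08,0,0],[0,-0.095,0,0],[0,-0.103,0,0],[0,-0.108,0,0],[0,-0.109,0,0],[0,-0.109,0,0],[0,-0.109,0,0]]
  ]
}}

```text
clock: 34.2
position: [0.5677, 0.2027, 0.1039]
tool_rot: [-3.142, -0.001, -3.057]
force: [-6.2, -1.9, 10.9]
grip_width: 0.0238
finger_force: 31.6
```

>>> {"name": "carry_out", "arguments": {
  "rows": [
    [[0,-0.002,0,0],[0,-0.003,0,0],[0,-0.003,0,0],[0,-0.003,0,0]]
  ]
}}

```text
clock: 34.53
position: [0.5679, 0.2009, 0.1039]
tool_rot: [3.14, -0.0, -3.056]
force: [-5.9, 2.4, 9.2]
grip_width: 0.0233
finger_force: 31.4
```

>>> {"name": "carry_out", "arguments": {
  "rows": [
    [[0,-0.002,0,0],[0,-0.003,0,0],[0,-0.003,0,0],[0,-0.003,0,0]]
  ]
}}

```text
clock: 34.87
position: [0.5679, 0.2007, 0.1039]
tool_rot: [3.137, 0.0, -3.055]
force: [-6.0, 16.8, 5.0]
grip_width: 0.0237
finger_force: 31.2
```

>>> {"name": "carry_out", "arguments": {
  "rows": [
    [[0,0.001,0,0],[0,0.001,0,0],[0,0.001,0,0],[0,0.001,-0.03,0],[0,0.001,-0.07,0],[0,0.001,-0.11,0],[0,0.001,-0.15,0],[0,0.001,-0.18,0],[0,0.001,-0.18,0]]
  ],
  "grip": 0.0854
}}

```text
clock: 35.62
position: [0.5706, 0.1983, 0.2898]
tool_rot: [3.139, 0.008, -3.058]
force: [1.4, -0.5, -0.2]
grip_width: 0.0853
finger_force: 0.0
```

```bash
python3 - <<'E'
from h import *
np.set_printoptions(precision=4,suppress=True)
s=bot.observe();print(s["position"],s["force"])
w=bot.grab_frame("wrist")
for r in bot.spot_point(w,"shutter_grip")[:2]: print(r["conf"],atz(w,r["position"],.118))
goto([.42,-.25,.34],180)
E
```

```text
[0.5706 0.1983 0.2898] [ 1.377  -0.4686 -0.1667]
0.73 [0.5711 0.1992 0.118 ]
move [0.1858, -0.4336, -0.0562] twist 4.8 rows 11.4
```

>>> {"name": "carry_out", "arguments": {
  "rows": [
    [[0.186,-0.434,-0.056,4.8],[0.186,-0.434,-0.056,4.8],[0.186,-0.434,-0.056,4.8],[0.186,-0.434,-0.056,4.8],[0.186,-0.434,-0.056,4.8],[0.186,-0.434,-0.056,4.8],[0.186,-0.434,-0.056,4.8],[0.186,-0.434,-0.056,4.8],[0.186,-0.434,-0.056,4.8],[0.186,-0.434,-0.056,4.8],[0.186,-0.434,-0.056,4.8],[0.186,-0.434,-0.056,4.8]]
  ]
}}

```text
clock: 36.72
position: [0.4169, -0.255, 0.3389]
tool_rot: [-3.14, -0.002, 3.137]
force: [0.1, 0.2, 0.1]
grip_width: 0.0855
finger_force: 0.0
```

>>> {"name": "carry_out", "arguments": {
  "rows": [
    [[0,0,0,0],[0,0,0,0],[0,0,0,0],[0,0,0,0]]
  ]
}}

```text
clock: 37.05
position: [0.42, -0.2492, 0.3386]
tool_rot: [3.141, -0.001, -3.139]
force: [-0.6, 1.0, 0.6]
grip_width: 0.085
finger_force: 0.0
```

```bash
python3 - <<'E'
from h import *
np.set_printoptions(precision=4,suppress=True)
s=bot.observe();print(s["position"],np.degrees(s["tool_rot"]))
w=bot.grab_frame("wrist");save(w,"w11")
for l,z in [("carrier_1_hook",.083),("carrier_1",0),("band",.1525),("rail_bar",.115)]:
    for r in bot.spot_point(w,l): print(l,round(r["conf"],2),np.array(r["position"]),atz(w,r["position"],z))
E
```

```text
[ 0.42   -0.2492  0.3386] [ 179.9672   -0.0623 -179.8694]
carrier_1_hook 0.65 [102.5 174.9] [ 0.3901 -0.4857  0.083 ]
carrier_1_hook 0.56 [242.2 108.2] [ 0.3224 -0.3324  0.083 ]
carrier_1 0.91 [225.3 196.2] [ 0.4249 -0.3779  0.    ]
carrier_1 0.67 [254.6 119. ] [ 0.3286 -0.3349  0.    ]
carrier_1 0.65 [417.1 229.3] [ 0.469  -0.1229  0.    ]
carrier_1 0.64 [302.7 204.8] [ 0.4361 -0.2764  0.    ]
carrier_1 0.63 [130.7 168.3] [ 0.3892 -0.4971  0.    ]
band 0.97 [436.4 416.8] [ 0.6388 -0.1277  0.1525]
rail_bar 0.73 [224.4 393.8] [ 0.6394 -0.3643  0.115 ]
```

View pics/w11.png

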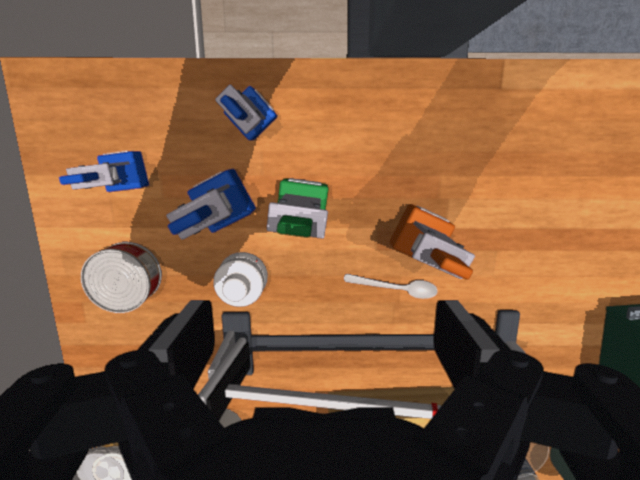

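```bash
python3 - <<'E'
import cv2,numpy as np
from h import *
w=cv2.imread("pics/w11.png");s=bot.grab_frame("scene");save(s,"s11");s=cv2.imread("pics/s11.png")
t=cv2.imread("pics/top0.png")
I=cv2.INTER_CUBIC
a=cv2.resize(w[160:290,160:480],(800,325),interpolation=I)
b=cv2.resize(s[225:325,300:420],(330,275),interpolation=I)
c=cv2.resize(t[228:288,310:465],(470,182),interpolation=I)
o=np.zeros((600,800,3),np.uint8);o[:325]=a;o[325:,:330]=b;o[325:507,330:]=c
cv2.imwrite("pics/c11.png",o)
E
```

```text
(no output)
```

View pics/c11.png

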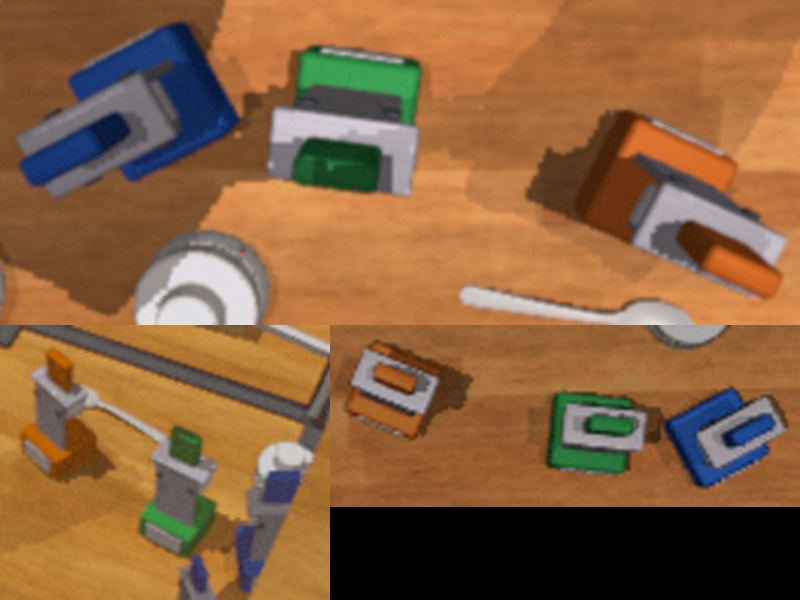

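```bash
python3 - <<'E'
from h import *
np.set_printoptions(precision=4,suppress=True)
w=bot.grab_frame("wrist");t=bot.grab_frame("top");sc=bot.grab_frame("scene")
for n,q in [("green",[(272,108),(420,122),(412,195),(268,178)]),("blue",[(15,140),(135,75),(180,128),(57,195)]),("orange",[(655,183),(787,243),(768,288),(632,240)])]:
    W=np.array([atz(w,(160+x/2.5,160+y/2.5),.113)[:2] for x,y in q])
    S=(W[1]+W[2]-W[0]-W[3])/2;L=(W[2]+W[3]-W[0]-W[1])/2
    print(n,"bridge c",W.mean(0),"len",np.linalg.norm(S),np.linalg.norm(L),"yaw",np.degrees(np.arctan2(-S[0],S[1])))
tp=bot.spot_point(t,"carrier_1");wp=bot.spot_point(w,"carrier_1")
for a in wp:
    for b in tp:
        p,r=tri([(w,a["position"]),(t,b["position"])])
        if max(r)<.012 and abs(p[2])<.04: print("origin",p,round(max(r),4))
# fin by colour in top image: bottom bridge at z .153
for n,q in [("green",[(588,418),(635,418),(635,433),(588,433)]),("orange",[(372,366),(418,388),(410,397)]),("blue",[(725,438),(772,415),(777,423),(730,447)])]:
    c=np.mean(q,0); print("fin top",n,atz(t,(310+(c[0]-330)*155/470,228+(c[1]-325)*60/182),.15))
b=[tri([(w,a["position"]),(t,c["position"])]) for a in bot.spot_point(w,"band")[:1] for c in bot.spot_point(t,"band")[:1]];print("band",b)
for u in [(240,391.5),(330,400),(420,409.5)]: print(u)
E
```

```text
green bridge c [ 0.4333 -0.2768] len 0.06012976562019797 0.030113017409677194 yaw -6.125598360815356
blue bridge c [ 0.4267 -0.3774] len 0.058857011117037485 0.027374854048385695 yaw 27.830905720985225
orange bridge c [ 0.4708 -0.1224] len 0.06323377798891165 0.023528738078854836 yaw -22.039697569965792
origin [ 0.3842 -0.4832  0.0301] 0.0023
origin [ 0.4632 -0.1272  0.0173] 0.002
fin top green [ 0.4291 -0.2773  0.15  ]
fin top orange [ 0.4629 -0.1275  0.15  ]
fin top blue [ 0.4228 -0.3761  0.15  ]
band [(array([ 0.6317, -0.1314,  0.1573]), [np.float64(0.0009077752077909332), np.float64(0.0009077752077908775)])]
(240, 391.5)
(330, 400)
(420, 409.5)
```

```bash
python3 - <<'E'
from h import *
goto([.431,-.277,.22],84)
E
```

```text
move [-0.0112, -0.0268, 0.1193] twist 96.1 rows 13.4
```

>>> {"name": "carry_out", "arguments": {
  "rows": [
    [[-0.011,-0.027,0.02,7],[-0.011,-0.027,0.04,14],[-0.011,-0.027,0.06,21],[-0.011,-0.027,0.08,28],[-0.011,-0.027,0.1,35],[-0.011,-0.027,0.119,42],[-0.011,-0.027,0.119,49],[-0.011,-0.027,0.119,56],[-0.011,-0.027,0.119,63],[-0.011,-0.027,0.119,70],[-0.011,-0.027,0.119,77],[-0.011,-0.027,0.119,84]]
  ],
  "grip": 0.06
}}

```text
clock: 38.7
position: [0.4309, -0.2772, 0.2203]
tool_rot: [3.142, 0.0, 1.67]
force: [-0.3, 0.5, -0.0]
grip_width: 0.06
finger_force: 0.0
```

>>> {"name": "carry_out", "arguments": {
  "rows": [
    [[0,0,0,6],[0,0,0,12],[0,0,0,12],[0,0,0,12],[0,0,0,12]]
  ]
}}

```text
clock: 39.12
position: [0.4309, -0.2771, 0.2203]
tool_rot: [-3.142, 0.0, 1.471]
force: [1.0, 0.5, 0.7]
grip_width: 0.0602
finger_force: 0.0
```

```bash
cat >> h.py <<'E'
HUE={"green":(50,80),"orange":(5,16),"blue":(105,125)}
def fin(w,col,near=None):
    """blobs of a colour in a picture, as if at z=.153 (fin top)"""
    h=cv2.cvtColor(w["pixels"],cv2.COLOR_RGB2HSV);lo,hi=HUE[col]
    m=cv2.inRange(h,(lo,150 if col!="green" else 90,40),(hi,255,255))
    n,l,st,c=cv2.connectedComponentsWithStats(cv2.morphologyEx(m,cv2.MORPH_OPEN,np.ones((3,3))))
    for i in range(1,n):
        if st[i,4]>150: print(col,"px",c[i].round(),"box",st[i],"z.15:",atz(w,c[i],.15),"ang",np.round(cv2.minAreaRect(np.argwhere(l==i)[:,::-1].astype(np.int32))[1:],1) if 0 else cv2.minAreaRect(np.argwhere(l==i)[:,::-1].astype(np.int32))[1:])
E
python3 - <<'E'
from h import *
np.set_printoptions(precision=4,suppress=True)
s=bot.observe();print(s["position"],np.degrees(s["tool_rot"]),s["qpos"])
w=bot.grab_frame("wrist");save(w,"w12");fin(w,"green");print(proj(w,(.431,-.277,.153)),proj(w,s["position"]))
E
```

```text
[ 0.4309 -0.2771  0.2203] [-179.9972    0.0056   84.2681] [ 0.0072  0.4135  0.5964  1.9278 -0.2952  0.8872  0.6531]
green px [324. 205.] box [ 292  181   66   67 1870] z.15: [ 0.4351 -0.2467  0.15  ] ang ((64.6060791015625, 65.105712890625), 2.2025980949401855)
green px [325. 250.] box [ 316  219   20   62 1078] z.15: [ 0.4332 -0.2738  0.15  ] ang ((18.500709533691406, 61.283599853515625), 3.012787342071533)
[321.8755 256.6347] [321.0521 304.8913]
```

>>> {"name": "carry_out", "arguments": {
  "rows": [
    [[0,0.002,0.03,0],[0,0.002,0.06,0],[0,0.002,0.08,0],[0,0.002,0.094,0],[0,0.002,0.1,0],[0,0.002,0.1,0],[0,0.002,0.1,0]]
  ]
}}

```text
clock: 39.75
position: [0.4329, -0.2777, 0.1208]
tool_rot: [3.141, 0.0, 1.467]
force: [-0.1, 0.5, 0.0]
grip_width: 0.06
finger_force: 0.0
```

>>> {"name": "carry_out", "arguments": {
  "rows": [
    [[0,0,0,0],[0,0,0,0],[0,0,0,0],[0,0,0,0],[0,0,0,0],[0,0,0,0],[0,0,0,0]]
  ],
  "grip": 0.0,
  "grip_force": 60
}}

```text
clock: 40.33
position: [0.433, -0.2775, 0.1207]
tool_rot: [3.141, 0.0, 1.467]
force: [-2.0, -0.2, 7.0]
grip_width: 0.0111
finger_force: 61.7
```

```bash
python3 - <<'E'
from h import *
np.set_printoptions(precision=4,suppress=True)
t=bot.grab_frame("top")
img=cv2.cvtColor(cv2.imread("pics/top0.png"),cv2.COLOR_BGR2GRAY).astype(float)
z=lambda y: .115+np.clip((y+.3643),0,.38)*np.tan(.16)
def ext(col,lo,hi,T):
    r=np.where(col[lo:hi]>T)[0]+lo
    # longest run
    s=np.split(r,np.where(np.diff(r)>1)[0]+1);s=max(s,key=len);return s.min(),s.max()
for u in (280,300,320,350,380,410):
    a,b=ext(img[:,u],160,182,150);v=(a+b)/2
    p=atz(t,(u,v),.14)
    for _ in range(5): p=atz(t,(u,v),z(p[1]))
    print("top",u,a,b,p)
W=cv2.cvtColor(cv2.imread("pics/w11.png"),cv2.COLOR_BGR2GRAY)
for u in (250,300,350,400,425): print("wr",u,ext(W[:,u].astype(float),380,430,150), W[385:420:3,u])
goto([.55,-.063,.25],90)
E
```

```text
top 280 169 172 [ 0.6312 -0.017   0.1711]
top 300 169 172 [ 0.6315 -0.06    0.1641]
top 320 169 172 [ 0.6318 -0.1034  0.1571]
top 350 169 172 [ 0.6323 -0.1695  0.1464]
top 380 169 171 [ 0.6339 -0.2368  0.1356]
top 410 169 172 [ 0.6333 -0.3051  0.1246]
wr 250 (np.int64(392), np.int64(400)) [129  78 104 221 220 153 143 150 136 150 146  69]
wr 300 (np.int64(397), np.int64(405)) [157 151 104  75 152 220 217 149  77  14  16   9]
wr 350 (np.int64(380), np.int64(387)) [163 143  63  70  77  87 200 221  83  16  18  16]
wr 400 (np.int64(408), np.int64(415)) [148  64  64  68  59  64  84  98 223 222 154  68]
wr 425 (np.int64(410), np.int64(424)) [143  64  71  61  60  67  72  87 115 224 224 188]
move [0.2255, 0.0942, -0.1293] twist -6.0 rows 6.6
```

>>> {"name": "carry_out", "arguments": {
  "rows": [
    [[0,0,-0.01,0],[0,0,-0.03,0],[0,0,-0.06,0],[0,0,-0.09,0],[0,0,-0.12,0],[0,0,-0.15,0],[0,0,-0.169,0],[0,0,-0.169,0]]
  ]
}}

```text
clock: 41.05
position: [0.4337, -0.2782, 0.2934]
tool_rot: [3.136, 0.001, 1.467]
force: [0.3, 0.2, -1.5]
grip_width: 0.0112
finger_force: 60.4
```

>>> {"name": "carry_out", "arguments": {
  "rows": [
    [[0.03,0.013,0,-1],[0.06,0.026,0,-2],[0.09,0.04,0,-3],[0.12,0.053,0,-4],[0.15,0.065,0,-5],[0.18,0.078,0,-5.6],[0.205,0.088,0,-5.6],[0.22,0.094,0,-5.6],[0.2255,0.094,0,-5.6],[0.2255,0.094,0,-5.6],[0.2255,0.094,0,-5.6]]
  ]
}}

```text
clock: 41.97
position: [0.549, -0.0636, 0.2892]
tool_rot: [-3.141, 0.0, 1.564]
force: [-0.2, 0.2, -2.1]
grip_width: 0.0112
finger_force: 60.4
```

```bash
python3 - <<'E'
from h import *
np.set_printoptions(precision=4,suppress=True)
s=bot.observe();print(s["position"],np.degrees(s["tool_rot"]),s["grip_width"],s["force"])
w=bot.grab_frame("wrist");save(w,"w13");P=s["position"]
t=bot.grab_frame("top")
print("proj bar load",proj(w,(.6315,-.063,.1636)),"band",proj(w,(.633,-.133,.1525)),"hi",proj(w,(.631,.0,.174)))
g=cv2.cvtColor(w["pixels"],cv2.COLOR_RGB2GRAY)
for v in (150,200,250,300):
    r=np.where(g[v,420:]>190)[0]+420
    print(v,(r.min(),r.max(),len(r)) if len(r) else None)
for l in("band",):
    a=bot.spot_point(w,l);b=bot.spot_point(t,l);print([(x["position"],x["conf"]) for x in a],[(x["position"],x["conf"]) for x in b])
    if a and b: print(tri([(w,a[0]["position"]),(t,b[0]["position"])]))
fin(w,"green")
np.savez("w13.npz",pose=w["pose"],K=w["K"])
E
```

```text
[ 0.549  -0.0636  0.2892] [-179.9613    0.0253   89.6152] 0.011199586189960002 [-0.2407  0.1586 -2.1339]
proj bar load [431.5438 231.5781] band [423.5743 309.997 ] hi [441.741  145.3381]
150 (np.int64(440), np.int64(451), 12)
200 (np.int64(434), np.int64(592), 116)
250 (np.int64(428), np.int64(639), 122)
300 (np.int64(426), np.int64(639), 99)
[([426.3, 308.9], 0.8)] [([332.7, 169.8], 0.84)]
(array([ 0.6339, -0.1312,  0.1543]), [np.float64(0.0007076980048750628), np.float64(0.0007076980048752365)])
green px [323. 226.] box [ 277  197   92   92 3772] z.15: [ 0.55   -0.0612  0.15  ] ang ((90.99998474121094, 90.99998474121094), -0.0)
green px [323. 326.] box [ 306  268   36  115 3622] z.15: [ 0.5495 -0.1481  0.15  ] ang ((114.0, 35.0), 90.0)
```

>>> {"name": "carry_out", "arguments": {
  "rows": [
    [[0,0,0.02,-0.8],[0,0,0.04,-0.8],[0,0,0.055,-0.8],[0,0,0.066,-0.8],[0,0,0.066,-0.8],[0,0,0.066,-0.8]]
  ]
}}

```text
clock: 42.67
position: [0.5496, -0.0633, 0.2235]
tool_rot: [-3.141, 0.0, 1.578]
force: [-0.8, -0.3, -0.3]
grip_width: 0.0111
finger_force: 60.3
```

>>> {"name": "carry_out", "arguments": {
  "rows": [
    [[0,0.02,0,0],[0,0.035,0,0],[0,0.05,0,0],[0,0.06,0,0],[0,0.07,0,0],[0,0.075,0,0],[0,0.08,0,0],[0,0.085,0,0],[0,0.085,0,0]]
  ]
}}

```text
clock: 43.42
position: [0.6353, -0.0621, 0.2236]
tool_rot: [3.141, 0.0, 1.579]
force: [0.5, -0.2, -2.0]
grip_width: 0.0107
finger_force: 60.4
```

>>> {"name": "carry_out", "arguments": {
  "rows": [
    [[0,0.001,0,0],[0,0.002,0,0],[0,0.003,0,0],[0,0.004,0,0],[0,0.005,0,0],[0,0.005,0,0]]
  ]
}}

```text
clock: 43.92
position: [0.6388, -0.0622, 0.2231]
tool_rot: [-3.139, -0.0, 1.579]
force: [-6.6, 0.5, 1.0]
grip_width: 0.0116
finger_force: 60.9
```

>>> {"name": "carry_out", "arguments": {
  "rows": [
    [[0,-0.004,0,0],[0,-0.0065,0,0],[0,-0.0065,0,0],[0,-0.0065,0.006,0],[0,-0.0065,0.012,0],[0,-0.0065,0.015,0],[0,-0.0065,0.017,0],[0,-0.0065,0.017,0]]
  ]
}}

```text
clock: 44.58
position: [0.633, -0.0621, 0.2056]
tool_rot: [-3.141, 0.0, 1.579]
force: [-0.1, -0.3, -2.2]
grip_width: 0.0108
finger_force: 60.4
```

>>> {"name": "carry_out", "arguments": {
  "rows": [
    [[0,0,0.001,0],[0,0,0.002,0],[0,0,0.003,0],[0,0,0.003,0]]
  ]
}}

```text
clock: 44.92
position: [0.6335, -0.0627, 0.204]
tool_rot: [3.141, 0.0, 1.578]
force: [-1.4, -1.5, 5.9]
grip_width: 0.011
finger_force: 61.7
```

>>> {"name": "carry_out", "arguments": {
  "rows": [
    [[0,0,0,0],[0,0,0,0],[0,0,0,0],[0,0,0,0],[0,0,0,0],[0,0,0,0],[0,0,0,0],[0,0,0,0]]
  ],
  "grip": 0.05
}}

```text
clock: 45.58
position: [0.6332, -0.0622, 0.2033]
tool_rot: [-3.142, 0.0, 1.579]
force: [0.1, -0.5, 0.0]
grip_width: 0.0502
finger_force: 0.0
```

>>> {"name": "carry_out", "arguments": {
  "rows": [
    [[0,0,-0.03,0],[0,0,-0.06,0],[0,0,-0.09,0],[0,0,-0.09,0],[0,0,-0.09,0]]
  ]
}}

```text
clock: 46.0
position: [0.6338, -0.0623, 0.2948]
tool_rot: [3.139, -0.0, 1.579]
force: [-0.8, -0.2, 0.3]
grip_width: 0.0499
finger_force: 0.0
```

```bash
python3 - <<'E'
from h import *
np.set_printoptions(precision=4,suppress=True)
s=bot.observe();print(s["position"])
t=bot.grab_frame("top");save(t,"t14");w=bot.grab_frame("wrist");save(w,"w14")
fin(t,"green");fin(w,"green");fin(t,"orange");fin(t,"blue")
goto([.466,-.125,.29],68)
E
```

```text
[ 0.6338 -0.0623  0.2948]
green px [185. 169.] box [ 165  146   44   62 1835] z.15: [0.6445 0.1963 0.15  ] ang ((60.02981948852539, 42.5540885925293), 86.05481719970703)
green px [384. 183.] box [373 174  26  15 218] z.15: [ 0.6025 -0.2424  0.15  ] ang ((14.0, 25.0), 90.0)
green px [307. 378.] box [298 352  20  59 954] z.15: [ 0.6206 -0.2016  0.15  ] ang ((57.99999237060547, 18.999996185302734), 90.0)
green px [339. 380.] box [ 330  352   20   58 1101] z.15: [ 0.6498 -0.2029  0.15  ] ang ((57.0, 19.0), 90.0)
orange px [409. 235.] box [  239    77   307   263 46636] z.15: [ 0.4853 -0.294   0.15  ] ang ((258.33221435546875, 306.3645324707031), 88.74555206298828)
orange px [499.  99.] box [464  92  68  21 780] z.15: [ 0.7837 -0.5057  0.15  ] ang ((20.0, 67.0), 90.0)
orange px [202. 131.] box [187 103  33  50 901] z.15: [0.7301 0.1585 0.15  ] ang ((32.47211456298828, 46.78828811645508), 5.440331935882568)
orange px [101. 238.] box [    0   106   190   239 18195] z.15: [0.4972 0.3813 0.15  ] ang ((238.0, 189.0), 90.0)
orange px [333. 176.] box [303 174  67   6 316] z.15: [ 0.6204 -0.1319  0.15  ] ang ((5.0, 66.0), 90.0)
blue px [432. 263.] box [421 250  24  31 288] z.15: [ 0.4227 -0.3393  0.15  ] ang ((24.72092056274414, 25.127290725708008), 61.69924545288086)
blue px [486. 278.] box [478 269  21  20 215] z.15: [ 0.3876 -0.4535  0.15  ] ang ((18.24335479736328, 19.09188461303711), 81.8698959350586)
move [-0.0617, -0.1674, 0.0028] twist 22.5 rows 4.3
```

>>> {"name": "carry_out", "arguments": {
  "rows": [
    [[-0.015,-0.035,0,5],[-0.03,-0.07,0,10],[-0.04,-0.105,0,15],[-0.05,-0.14,0.01,20],[-0.062,-0.167,0.03,22.5],[-0.062,-0.167,0.055,22.5],[-0.062,-0.167,0.075,22.5],[-0.062,-0.167,0.075,22.5],[-0.062,-0.167,0.075,22.5]]
  ],
  "grip": 0.06
}}

```text
clock: 46.85
position: [0.4661, -0.1255, 0.2177]
tool_rot: [-3.139, 0.001, 1.186]
force: [1.0, -0.2, 0.6]
grip_width: 0.0598
finger_force: 0.0
```

```bash
python3 - <<'E'
from h import *
np.set_printoptions(precision=4,suppress=True)
s=bot.observe();print(s["position"],np.degrees(s["tool_rot"][2]))
t=bot.grab_frame("top");w=bot.grab_frame("wrist");save(w,"w15");save(t,"t15")
fin(t,"green")
h=cv2.cvtColor(w["pixels"],cv2.COLOR_RGB2HSV)
m=cv2.inRange(h,(5,190,60),(14,255,255));m=cv2.morphologyEx(m,cv2.MORPH_OPEN,np.ones((3,3)))
n,l,st,c=cv2.connectedComponentsWithStats(m)
for i in range(1,n):
    if st[i,4]>200: print(c[i].round(),st[i],cv2.minAreaRect(np.argwhere(l==i)[:,::-1].astype(np.int32)))
R=Ro.from_euler("z",-22,degrees=True).as_matrix();
for z in(.113,.153): print(z,[proj(w,np.array([.466,-.125,z])+R@np.array([a,b,0])).round() for a,b in((-.006,-.016),(-.006,.016),(.006,.016),(.006,-.016))])
for x,y,z in [(.466,-.125,0)]: print(proj(w,(x,y,z)),[(r["position"],r["conf"]) for r in bot.spot_point(w,"carrier_1")[:3]],[(r["position"],r["conf"]) for r in bot.spot_point(w,"carrier_1_hook")[:3]],proj(w,(x,y,.083)))
E
```

```text
[ 0.4661 -0.1255  0.2177] 67.93282049743365
green px [187. 172.] box [ 165  145   46   63 2101] z.15: [0.6381 0.1906 0.15  ] ang ((59.82326889038086, 42.79664611816406), 85.60128784179688)
green px [411. 183.] box [400 174  28  16 264] z.15: [ 0.6002 -0.3023  0.15  ] ang ((15.0, 27.0), 90.0)
[325. 203.] [ 293  177   67   70 1843] ((325.6956787109375, 211.1078338623047), (65.74742889404297, 67.86573791503906), 2.2906100749969482)
[326. 247.] [ 317  216   20   62 1036] ((326.6145935058594, 246.48898315429688), (17.992656707763672, 61.14647674560547), 1.6365768909454346)
0.113 [array([312., 262.]), array([312., 218.]), array([329., 218.]), array([329., 262.])]
0.153 [array([311., 283.]), array([310., 232.]), array([331., 232.]), array([330., 283.])]
[321.654  210.4695] [([556.8, 334.3], 0.97), ([329.9, 201.5], 0.83), ([371.4, 419.9], 0.62)] [] [321.1153 230.0504]
```

>>> {"name": "carry_out", "arguments": {
  "rows": [
    [[0.0025,0.0035,0.03,0],[0.0025,0.0035,0.06,0],[0.0025,0.0035,0.08,0],[0.0025,0.0035,0.092,0],[0.0025,0.0035,0.097,0],[0.0025,0.0035,0.097,0],[0.0025,0.0035,0.097,0]]
  ]
}}

```text
clock: 47.63
position: [0.4714, -0.1246, 0.1221]
tool_rot: [3.141, -0.0, 1.186]
force: [-0.2, -0.1, 0.0]
grip_width: 0.0598
finger_force: 0.0
```

>>> {"name": "carry_out", "arguments": {
  "rows": [
    [[0,0,0,0],[0,0,0,0],[0,0,0,0],[0,0,0,0],[0,0,0,0],[0,0,0,0],[0,0,0,0]]
  ],
  "grip": 0.0,
  "grip_force": 60
}}

```text
clock: 48.22
position: [0.4709, -0.1246, 0.1216]
tool_rot: [3.141, -0.0, 1.186]
force: [-2.2, -0.5, 7.5]
grip_width: 0.0112
finger_force: 61.6
```

>>> {"name": "carry_out", "arguments": {
  "rows": [
    [[0,0,-0.01,0],[0,0,-0.03,0],[0,0,-0.06,0],[0,0,-0.09,0],[0,0,-0.12,0],[0,0,-0.15,0],[0,0,-0.169,0],[0,0,-0.169,0],[0,0,-0.169,0]]
  ]
}}

```text
clock: 48.97
position: [0.471, -0.1244, 0.2912]
tool_rot: [3.14, -0.001, 1.186]
force: [-0.2, 0.9, -2.6]
grip_width: 0.0112
finger_force: 60.2
```

```bash
python3 - <<'E'
from h import *
s=bot.observe();print(s["position"],s["grip_width"],s["force"])
goto([.55,-.063,.29],90.4)
E
```

```text
[ 0.47100848 -0.12435191  0.2912082 ] 0.011191472540025492 [-0.15521199  0.94041796 -2.59055471]
move [0.0865, 0.0502, 0.0014] twist -22.4 rows 3.1
```

>>> {"name": "carry_out", "arguments": {
  "rows": [
    [[0.025,0.015,0,-6],[0.05,0.03,0,-12],[0.075,0.045,0,-18],[0.0865,0.05,0.01,-22.4],[0.0865,0.05,0.03,-22.4],[0.0865,0.05,0.05,-22.4],[0.0865,0.05,0.062,-22.4],[0.0865,0.05,0.067,-22.4],[0.0865,0.05,0.067,-22.4],[0.0865,0.05,0.067,-22.4]]
  ]
}}

```text
clock: 49.8
position: [0.5495, -0.0633, 0.2233]
tool_rot: [-3.141, 0.0, 1.577]
force: [-0.4, 0.0, -1.0]
grip_width: 0.0113
finger_force: 60.3
```

```bash
python3 - <<'E'
from h import *
s=bot.observe();print(s["position"],s["grip_width"],s["force"])
w=bot.grab_frame("wrist");save(w,"w16")
t=bot.grab_frame("top");fin(t,"green")
goto([.6335,-.0625,.2245],90.4)
E
```

```text
[ 0.54953537 -0.06326204  0.22329708] 0.011251109792416777 [-0.39563695  0.04815495 -0.9636732 ]
green px [187. 172.] box [ 165  146   47   62 2100] z.15: [0.63783799 0.19048087 0.15      ] ang ((59.79275131225586, 42.93452072143555), 85.2363510131836)
green px [411. 183.] box [400 174  28  16 268] z.15: [ 0.59993898 -0.30249968  0.15      ] ang ((15.0, 27.0), 90.0)
move [0.0002, 0.0835, -0.0005] twist -0.1 rows 2.0
```

>>> {"name": "carry_out", "arguments": {
  "rows": [
    [[0,0.02,0,0],[0,0.035,0,0],[0,0.05,0,0],[0,0.06,0,0],[0,0.07,0,0],[0,0.077,0,0],[0,0.084,0,0],[0,0.084,0,0],[0,0.084,0,0]]
  ]
}}

```text
clock: 50.65
position: [0.6336, -0.0626, 0.2234]
tool_rot: [-3.142, 0.0, 1.577]
force: [-0.7, -1.1, -1.4]
grip_width: 0.0112
finger_force: 60.3
```

>>> {"name": "carry_out", "arguments": {
  "rows": [
    [[0,0,0.006,0],[0,0,0.012,0],[0,0,0.016,0],[0,0,0.018,0],[0,0,0.019,0],[0,0,0.02,0],[0,0,0.02,0]]
  ]
}}

```text
clock: 51.23
position: [0.6335, -0.0635, 0.2045]
tool_rot: [3.141, 0.001, 1.576]
force: [-7.4, -3.7, 17.3]
grip_width: 0.0111
finger_force: 63.2
```

>>> {"name": "carry_out", "arguments": {
  "rows": [
    [[0,0,-0.001,0],[0,0,-0.001,0]]
  ]
}}

```text
clock: 51.4
position: [0.6336, -0.063, 0.2048]
tool_rot: [3.141, 0.0, 1.577]
force: [-3.0, -2.4, 9.6]
grip_width: 0.0111
finger_force: 61.8
```

>>> {"name": "carry_out", "arguments": {
  "rows": [
    [[0,0,0,0],[0,0,0,0],[0,0,0,0],[0,0,0,0],[0,0,0,0],[0,0,0,0],[0,0,0,0],[0,0,0,0]]
  ],
  "grip": 0.05
}}

```text
clock: 52.07
position: [0.6337, -0.0625, 0.2043]
tool_rot: [-3.142, 0.0, 1.577]
force: [0.2, 0.0, -0.1]
grip_width: 0.05
finger_force: 0.0
```

>>> {"name": "carry_out", "arguments": {
  "rows": [
    [[0,0,-0.03,0],[0,0,-0.06,0],[0,0,-0.09,0],[0,0,-0.09,0],[0,0,-0.09,0],[0,0,-0.09,0],[0,0,-0.09,0],[0,0,-0.09,0]]
  ]
}}

```text
clock: 52.73
position: [0.6333, -0.0624, 0.2933]
tool_rot: [-3.14, 0.0, 1.577]
force: [-1.5, 0.2, -0.2]
grip_width: 0.0499
finger_force: 0.0
```

```bash
python3 - <<'E'
from h import *
np.set_printoptions(precision=4,suppress=True)
s=bot.observe();print(s["position"])
t=bot.grab_frame("top");save(t,"t17");fin(t,"green");fin(t,"blue")
h=cv2.cvtColor(t["pixels"],cv2.COLOR_RGB2HSV);m=cv2.inRange(h[155:200,320:440],(4,200,90),(14,255,255));y,x=np.nonzero(m);print("orange",len(x),x.mean()+320 if len(x) else 0,y.mean()+155 if len(x) else 0)
goto([.426,-.377,.295],117.5)
E
```

```text
[ 0.6333 -0.0624  0.2933]
green px [184. 169.] box [ 165  145   44   63 1811] z.15: [0.645  0.1969 0.15  ] ang ((59.990013122558594, 42.534488677978516), 85.91438293457031)
green px [415. 185.] box [404 178  24  11 180] z.15: [ 0.5962 -0.3104  0.15  ] ang ((10.0, 23.0), 90.0)
blue px [432. 263.] box [421 250  24  31 286] z.15: [ 0.4226 -0.3392  0.15  ] ang ((24.6706600189209, 25.156301498413086), 60.945396423339844)
blue px [486. 278.] box [478 269  21  20 214] z.15: [ 0.3874 -0.4533  0.15  ] ang ((18.436838150024414, 19.031574249267578), 82.40535736083984)
orange 261 392.9310344827586 174.9310344827586
move [-0.3132, -0.2093, -0.0012] twist -27.2 rows 9.0
```

>>> {"name": "carry_out", "arguments": {
  "rows": [
    [[-0.03,-0.021,0,-3],[-0.063,-0.042,0,-6],[-0.095,-0.063,0,-9],[-0.126,-0.084,0,-12],[-0.158,-0.105,0,-15],[-0.19,-0.126,0,-18],[-0.22,-0.147,0,-21],[-0.252,-0.168,0,-24],[-0.285,-0.19,0,-27.2],[-0.313,-0.2093,0.02,-27.2],[-0.313,-0.2093,0.05,-27.2],[-0.313,-0.2093,0.075,-27.2]]
  ],
  "grip": 0.06
}}

```text
clock: 53.78
position: [0.4245, -0.3786, 0.218]
tool_rot: [-3.141, 0.0, 2.048]
force: [1.3, 0.9, -0.5]
grip_width: 0.06
finger_force: 0.0
```

>>> {"name": "carry_out", "arguments": {
  "rows": [
    [[0,0,0,0],[0,0,0,0],[0,0,0,0],[0,0,0,0]]
  ]
}}

```text
clock: 54.12
position: [0.4271, -0.3771, 0.2208]
tool_rot: [3.141, 0.002, 2.052]
force: [0.1, 0.8, 1.0]
grip_width: 0.0601
finger_force: 0.0
```

```bash
python3 - <<'E'
from h import *
np.set_printoptions(precision=4,suppress=True)
s=bot.observe();print(s["position"],np.degrees(s["tool_rot"][2]))
t=bot.grab_frame("top");w=bot.grab_frame("wrist");save(w,"w18");save(t,"t18")
fin(w,"blue");fin(t,"green")
R=Ro.from_euler("z",27.5,degrees=True).as_matrix();
for z in(.113,.153): print(z,[proj(w,np.array([.426,-.377,z])+R@np.array([a,b,0])).round() for a,b in((-.006,-.016),(-.006,.016),(.006,.016),(.006,-.016))])
E
```

```text
[ 0.4271 -0.3771  0.2208] 117.58334617987748
blue px [250. 127.] box [ 220   89   52   61 1193] z.15: [ 0.3572 -0.3298  0.15  ] ang ((53.684417724609375, 50.858917236328125), 74.57783508300781)
blue px [212. 113.] box [190 103  45  21 660] z.15: [ 0.336 -0.333  0.15 ] ang ((17.152847290039062, 43.06026077270508), 75.25643920898438)
blue px [322. 205.] box [ 290  181   65   66 1784] z.15: [ 0.4133 -0.3499  0.15  ] ang ((63.99999237060547, 64.99998474121094), 0.0)
blue px [321. 249.] box [ 313  219   18   60 1011] z.15: [ 0.4252 -0.3742  0.15  ] ang ((59.0, 17.0), 90.0)
blue px [239. 289.] box [212 272  52  47 931] z.15: [ 0.392  -0.4216  0.15  ] ang ((44.046424865722656, 36.477115631103516), 18.88608741760254)
green px [187. 172.] box [ 165  146   46   62 2096] z.15: [0.6379 0.1907 0.15  ] ang ((59.79275131225586, 42.851470947265625), 85.2363510131836)
green px [415. 185.] box [404 178  24  11 182] z.15: [ 0.5961 -0.3105  0.15  ] ang ((10.0, 23.0), 90.0)
0.113 [array([312., 259.]), array([312., 215.]), array([329., 215.]), array([329., 259.])]
0.153 [array([310., 279.]), array([310., 229.]), array([330., 229.]), array([330., 279.])]
```

>>> {"name": "carry_out", "arguments": {
  "rows": [
    [[0,0.001,0.03,0],[0,0.001,0.06,0],[0,0.001,0.08,0],[0,0.001,0.094,0],[0,0.001,0.1,0],[0,0.001,0.1,0],[0,0.001,0.1,0]]
  ]
}}

```text
clock: 54.8
position: [0.4275, -0.3767, 0.1202]
tool_rot: [3.141, 0.001, 2.052]
force: [-0.2, -0.1, 1.2]
grip_width: 0.0599
finger_force: 0.0
```

>>> {"name": "carry_out", "arguments": {
  "rows": [
    [[0,0,0,0],[0,0,0,0],[0,0,0,0],[0,0,0,0],[0,0,0,0],[0,0,0,0],[0,0,0,0]]
  ],
  "grip": 0.0,
  "grip_force": 60
}}

```text
clock: 55.38
position: [0.4273, -0.3765, 0.1197]
tool_rot: [3.141, 0.0, 2.051]
force: [-1.4, 0.8, 6.6]
grip_width: 0.0115
finger_force: 61.5
```

>>> {"name": "carry_out", "arguments": {
  "rows": [
    [[0,0,-0.01,0],[0,0,-0.03,0],[0,0,-0.06,0],[0,0,-0.09,0],[0,0,-0.12,0],[0,0,-0.15,0],[0,0,-0.169,0],[0,0,-0.169,0],[0,0,-0.169,0]]
  ]
}}

```text
clock: 56.13
position: [0.4273, -0.3764, 0.2894]
tool_rot: [3.141, 0.001, 2.052]
force: [-0.2, -0.2, -1.9]
grip_width: 0.0112
finger_force: 60.2
```

```bash
python3 - <<'E'
from h import *
s=bot.observe();print(s["position"],s["grip_width"],s["force"])
goto([.55,-.063,.29],90.4)
E
```

```text
[ 0.42730032 -0.37641538  0.28935485] 0.0112142727749757 [-0.24432377 -0.16464339 -1.94070294]
move [0.2211, 0.2538, -0.0007] twist 27.2 rows 8.1
```

>>> {"name": "carry_out", "arguments": {
  "rows": [
    [[0.02,0.023,0,3],[0.045,0.052,0,6],[0.07,0.08,0,9],[0.095,0.109,0,12],[0.12,0.138,0,15],[0.145,0.166,0,18],[0.17,0.195,0,21],[0.195,0.224,0,24],[0.215,0.245,0,27.2],[0.221,0.254,0,27.2],[0.221,0.254,0,27.2],[0.221,0.254,0,27.2]]
  ]
}}

```text
clock: 57.13
position: [0.5497, -0.063, 0.2874]
tool_rot: [-3.14, 0.001, 1.578]
force: [-0.5, -0.0, -1.5]
grip_width: 0.0109
finger_force: 60.2
```

>>> {"name": "carry_out", "arguments": {
  "rows": [
    [[0,0,0.02,0],[0,0,0.04,0],[0,0,0.06,0],[0,0,0.067,0],[0,0,0.067,0],[0,0,0.067,0]]
  ]
}}

```text
clock: 57.63
position: [0.55, -0.064, 0.2218]
tool_rot: [-3.141, 0.0, 1.576]
force: [-0.1, -0.2, -0.8]
grip_width: 0.011
finger_force: 60.1
```

```bash
python3 - <<'E'
from h import *
np.set_printoptions(precision=4,suppress=True)
s=bot.observe();print(s["position"],s["grip_width"],s["force"])
w=bot.grab_frame("wrist");fin(w,"blue")
goto([.6335,-.0625,.2225],90.4)
E
```

```text
[ 0.55   -0.064   0.2218] 0.011013062851084063 [-0.1131 -0.2373 -0.8047]
blue px [323. 225.] box [ 277  197   92   92 3691] z.15: [ 0.5508 -0.0455  0.15  ] ang ((91.0, 91.0), 90.0)
blue px [324. 328.] box [ 306  269   36  116 3772] z.15: [ 0.5514 -0.1138  0.15  ] ang ((115.0, 35.0), 90.0)
move [0.0008, 0.0831, -0.0002] twist -0.1 rows 2.0
```

>>> {"name": "carry_out", "arguments": {
  "rows": [
    [[0.001,0.02,0,0],[0.001,0.035,0,0],[0.001,0.05,0,0],[0.001,0.06,0,0],[0.001,0.07,0,0],[0.001,0.077,0,0],[0.001,0.083,0,0],[0.001,0.083,0,0],[0.001,0.083,0,0]]
  ]
}}

```text
clock: 58.43
position: [0.6331, -0.0616, 0.2215]
tool_rot: [3.141, 0.0, 1.577]
force: [0.6, 0.4, -1.5]
grip_width: 0.0111
finger_force: 60.2
```

>>> {"name": "carry_out", "arguments": {
  "rows": [
    [[0,0,0.006,0],[0,0,0.012,0],[0,0,0.016,0],[0,0,0.018,0],[0,0,0.019,0],[0,0,0.019,0]]
  ]
}}

```text
clock: 58.93
position: [0.6329, -0.0622, 0.2029]
tool_rot: [-3.142, 0.0, 1.576]
force: [-4.9, -1.5, 10.6]
grip_width: 0.0112
finger_force: 62.1
```

>>> {"name": "carry_out", "arguments": {
  "rows": [
    [[0,0,0,0],[0,0,0,0],[0,0,0,0],[0,0,0,0],[0,0,0,0],[0,0,0,0],[0,0,0,0],[0,0,0,0]]
  ],
  "grip": 0.05
}}

```text
clock: 59.6
position: [0.6332, -0.0614, 0.2023]
tool_rot: [-3.142, 0.0, 1.577]
force: [0.9, -0.0, 0.1]
grip_width: 0.0497
finger_force: 0.0
```

>>> {"name": "carry_out", "arguments": {
  "rows": [
    [[0,0,-0.03,0],[0,0,-0.06,0],[0,0,-0.09,0],[0.02,-0.03,-0.1,0],[0.04,-0.06,-0.1,0],[0.06,-0.09,-0.1,0],[0.08,-0.12,-0.1,0],[0.1,-0.15,-0.1,0],[0.12,-0.18,-0.1,0],[0.14,-0.2,-0.1,0],[0.14,-0.2,-0.1,0],[0.14,-0.2,-0.1,0]]
  ]
}}

```text
clock: 60.6
position: [0.4318, 0.0784, 0.3028]
tool_rot: [3.141, -0.001, 1.58]
force: [0.6, -0.8, -0.1]
grip_width: 0.0495
finger_force: 0.0
```

>>> {"name": "carry_out", "arguments": {
  "rows": [
    [[0,0,0,0],[0,0,0,0],[0,0,0,0],[0,0,0,0],[0,0,0,0],[0,0,0,0],[0,0,0,0],[0,0,0,0],[0,0,0,0],[0,0,0,0],[0,0,0,0],[0,0,0,0]]
  ]
}}

```text
clock: 61.6
position: [0.4323, 0.0774, 0.3023]
tool_rot: [3.142, -0.0, 1.577]
force: [-0.3, 0.2, -0.2]
grip_width: 0.0498
finger_force: 0.0
```

```bash
python3 - <<'E'
from h import *
np.set_printoptions(precision=4,suppress=True)
t=bot.grab_frame("top");save(t,"t20");s=bot.grab_frame("scene");save(s,"s20")
a=cv2.imread("pics/t20.png")[140:330,120:520];b=cv2.imread("pics/s20.png")[130:350,180:480]
o=np.zeros((600,800,3),np.uint8)
o[:300,:632]=cv2.resize(a,(632,300),interpolation=cv2.INTER_CUBIC);o[300:,:409]=cv2.resize(b,(409,300),interpolation=cv2.INTER_CUBIC)
o[300:600,410:800]=cv2.resize(cv2.imread("pics/s20.png")[170:290,285:441],(390,300),interpolation=cv2.INTER_CUBIC)
cv2.imwrite("pics/c20.png",o)
fin(t,"green");fin(t,"blue")
E
```

```text
green px [187. 171.] box [ 165  145   46   62 1980] z.15: [0.642  0.1921 0.15  ] ang ((58.51943588256836, 42.79664611816406), 85.60128784179688)
green px [415. 185.] box [403 178  25  12 185] z.15: [ 0.596  -0.3097  0.15  ] ang ((11.0, 24.0), 90.0)
blue px [362. 183.] box [351 174  27  16 243] z.15: [ 0.6034 -0.1942  0.15  ] ang ((15.0, 26.0), 90.0)
blue px [486. 278.] box [478 269  21  20 213] z.15: [ 0.3875 -0.4533  0.15  ] ang ((18.24335479736328, 19.09188461303711), 81.8698959350586)
```

View pics/c20.png

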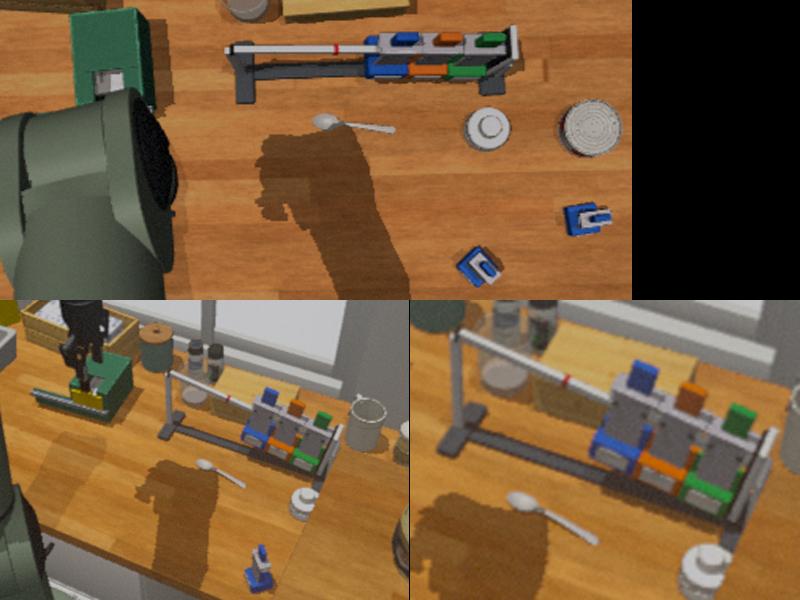

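The last view shows all three carriers queued at the stop, the shutter closed, and the timer, tin and spoon unmoved.

```bash
python3 -c "
from workcell import bot
print(bot.job_done())"
```

```text
the job is handed in; nothing more can be done
None
```

The job is handed in: all three order pads are in the box with the shutter closed again, and the green, orange and blue carriers rolled down to queue at the stop; the judge's verdict was not shown.

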